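Put the spice chest in order so its sloping lid shuts

TASK

The sloping lid of the spice chest cannot shut because the tall jars stand in the low front row. Move the three tall spice jars to the back row and the squat glass jar and the small steel tin to the front row, each upright in a well of its own and set down gently (the empty well gives you room to swap); then shut the lid fully. Leave the drinking glass beside the chest where it stands.

Things in the scene. Friction and masses are not known exactly. Their poses are not given: they have to be found in the camera images.
- chest: Fixed wooden spice chest 188x300 mm (x to its back, y left), walls 9 mm, rim 83 mm high in front, 143 at the back. Origin: centre of underside. Inner floor at z 6 mm; a pale board with top at z 30 mm has six round wells down to it: rows at x -41 (front) and +41 mm (back), wells at y -84, 0, +84; outer wells 76 mm wide, middle ones 62. Shut, it holds 75 mm tall things in front, 105 mm at the back
- lid (a joint): Lid hinged along the chest's back: 0 shut (sloping 0.31 rad down to the front), 1.9 upright, stop 2.3; starts open. Stiff: stays where left; push it fully down (2 to 5 N at its edge). Hinge line along y at x +94, z 143 mm of the chest, in the lid's underside. Board 11 mm thick, 308 wide, reaching 200 mm from the hinge; brass knob 22 mm wide, 18 tall on the outer face, 17 mm from the edge's middle
- lid_edge (a point): Middle of the lid's free (front) edge, on its outer face; 200 mm from the hinge line; z axis out of the outer face, y along the edge
- spice_slim: Tall slim spice jar with a dark cap and a yellowish label, 41 mm wide, 105 mm tall, 0.11 kg. Origin: centre of its underside, z up
- spice_wide: Tall spice jar with a white cap and white label, the widest of the three, 47 mm wide, 98 mm tall, 0.11 kg. Origin: centre of its underside, z up
- spice_red: Tall spice jar with a red cap and a dark label, 44 mm wide, 105 mm tall, 0.11 kg. Origin: centre of its underside, z up
- squat_jar: Low, wide clear glass jar with a grey lid, 62 mm wide, 60 mm tall, 0.2 kg; fits only the wide outer wells. Origin: centre of its underside, z up
- steel_tin: Small plain round steel tin with a press-on lid, 47 mm wide at the lid, 45 mm below it, 53 mm tall, 0.09 kg. Origin: centre of its underside, z up
- glass: Clear drinking glass, 63 mm wide, 88 mm tall, standing to the right of the chest; leave it. Origin: centre of its underside
Mind the look-alikes: they are no part of the job. There is more than one size of the spice_red; the job needs the smaller. Leave any blue look-alike of the spice_wide alone.

How it is judged:
By the outcome, as a careful person would: the job done as asked, in the order asked, and still so for the second after the job is handed in, with the robot touching nothing.
It also fails if it takes over 128 s, if anything falls off the work surface, if the arm or the gripper's body presses on something with over 40 N, if the wrist force passes 120 N, or if a joint passes its speed limit or range.

ROBOT

A 6-joint arm with a two-finger parallel gripper is mounted at the origin on a cart in front of the work surface, level with it; the furniture and walls round the work are solid. World frame = base frame: x ahead of the robot, y to its left, z up, the work surface at z = 0. Lengths are in m, angles in rad, forces in N, time in s.
With the tool pointing down it reaches from about 0.35 to 0.925 m from the base axis. Payload 6.4 kg.
Tool frame: the origin (TCP) lies at the very end of the fingers, on their centre line; the grasp point (between the pads) lies behind it (ctrl.grip_point_offset is the z of the grasp point in the tool frame, in m); z points along the fingers, y is the line along which they close (so a half turn about z gives the same grasp; the last joint's range is limited). The gripper opens to 94 mm and grips with 3 to 60 N. Pads are 16 mm wide; open, the fingers measure 119 mm over their backs; the gripper's body (75 mm by 177 mm) begins 78 mm behind the grasp point.
Start: joints at [-1.338, 0.245, 1.558, -0, 1.339, -0.174], TCP at [0.257, -0.597, 0.169] pointing down, gripper open.
Joint ranges: [-3.13, 3.13], [-1.02, 2.26], [0.13, 2.54], [-0.95, 4.09], [0.21, 2.88], [-2.74, 2.74]. Speed limits (rad/s): [2.57, 2.57, 3.14, 3.14, 3.14, 3.14].

INTERFACE

Orientations are given as a 3x3 rotation matrix whose columns are the frame's x, y, z axes.
In Python, from bench import sense, optics, ticket, ctrl gives the robot as it stands. The module is installed in compiled form; this text tells all that it offers.
- The arm moves only by the tool drive_tool, never from a script. Its argument "rows" is a list that holds one entry, the list of rows, each a list of 7 numbers: the turn, a rotation vector about the tool's x, y, z in degrees, then the shift along the tool's x, y, z in cm, then the opening, from 0 (shut) to 1 (fully open). In form: [[[ax, ay, az, dx, dy, dz, hand], ...]]. A call has exactly 10 rows; each row shifts and turns the commanded pose from where the row before left it, along the tool's axes as they then stand; what a row does not reach is not made up. A row lasts 1/8 s, in which the tool goes at most 62.5 mm and 10.7 degrees, less where a joint would pass 70% of its speed; a pose out of reach is approached as far as the arm can. A call is refused whole if a number of a shift passes 6.25 or a number of a turn 10.7, either way. A call with a gripper value outside its range is refused whole. The fingers move at their own pace and stop on an object; "force" is the grip in N (left out, the last holds). Time passes only in rows, so rows that do not move let the fingers close, or fill a call up. It gives the time, the measured TCP pose, the force, the opening and the grip force at its end, in the units of the state.
- sense(): the state, without advancing time (a new reading comes with each control period).
- optics.snapshot(name): name is "scene" or "top"; returns a dict with "color" (420x560x3 uint8, red, green, blue), "range_z" (420x560 float32, m along the optical axis (not along the pixel's ray), 0 where there is no reading), "mtx" (3x3 intrinsics, pixels), "pose" (4x4, takes a point from camera to world coordinates). Camera axes: x right, y down, z forward; pixel columns grow to the right and rows downward; lengths in m; the calibration is good to about 2 mm. A picture is of the moment at which its call begins.
- ticket.close_job(): hands the job in; it is judged then, once.
The state is a dict: "time_s": time; "q": joint angles; "qd": joint speeds; "joint_efforts": joint torques, N m; "eef_pos": TCP position; "eef_rot": TCP orientation; "ft_force": force on the tool from outside, world axes, zero at the start; "ft_torque": the same for the moment, N m; "opening": opening from 0.0 (shut) to 1.0 (fully open); "grip_force": force on a finger pad.
Only numpy, scipy, OpenCV 4.12 (cv2) and the standard library are available. Lean on these libraries where they do the work, as an engineer would, in place of code of your own. Each camera call takes 0.05 s, during which the arm holds its last target. There are 200 camera calls.

## Working session

There is one attempt and no reset: what is moved stays moved. The work goes in short steps, Python scripts to look and compute and a tool call to move; the robot and the scene stay as the last step left them, time stands still between calls to the robot, and variables do not carry over. Pictures are saved under pics/ and viewed, at most 14 in all, crops included, and the job is handed in when it is done.

Besides the shell and the picture viewer there is one more tool, called after "Emit:" by a JSON object that holds its "api" and its "payload". drive_tool: Moves the arm, as the interface text tells. Its arguments: {"type":"object","properties":{"rows":{"type":"array","items":{"type":"array","items":{"type":"array","items":{"type":"number"}}}},"force":{"type":"number"}},"required":["rows"]}

```bash
mkdir -p pics; python3 - <<'E'
from bench import sense, optics, ctrl
import cv2, numpy as np, pickle
s=sense(); print(s['time_s'],s['eef_pos'],np.round(s['eef_rot'],3),s['opening'],ctrl.grip_point_offset)
for n in('scene','top'):
    p=optics.snapshot(n); pickle.dump(p,open(n+'0.pkl','wb'))
    cv2.imwrite(f'pics/{n}0.png',p['color'][:,:,::-1]); print(n,np.round(p['pose'],3).tolist(),p['mtx'].tolist(),(p['range_z']>0).mean())
E
```

```text
0.0 [ 0.25701941 -0.59630691  0.16746596] [[ 0.918  0.396 -0.   ]
 [ 0.396 -0.918  0.002]
 [ 0.    -0.002 -1.   ]] 1.0017792298199737 -0.0188
scene [[-0.341, -0.833, 0.435, -0.021], [-0.94, 0.299, -0.164, 0.257], [0.007, -0.465, -0.886, 1.114], [0.0, 0.0, 0.0, 1.0]] [[537.176667484065, 0.0, 277.6963909492501], [0.0, 537.176667484065, 214.96074828950162], [0.0, 0.0, 1.0]] 0.9960501700680272
top [[-0.011, -0.997, 0.07, 0.42], [-1.0, 0.011, 0.006, 0.053], [-0.007, -0.07, -0.997, 0.943], [0.0, 0.0, 0.0, 1.0]] [[389.18412887835285, 0.0, 276.7465663122252], [0.0, 389.18412887835285, 209.79533139381857], [0.0, 0.0, 1.0]] 0.9959906462585034
```

View pics/scene0.png

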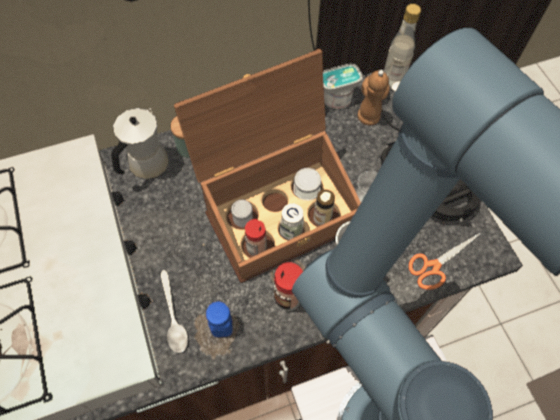

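View pics/top0.png

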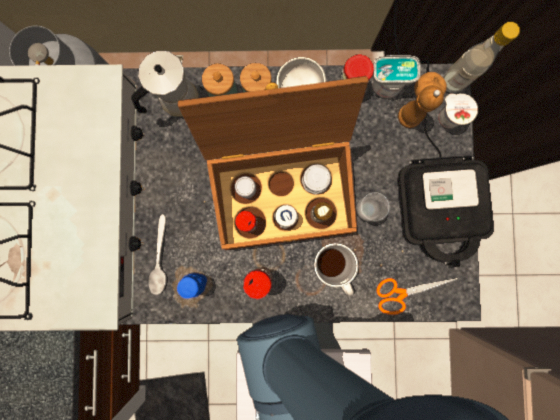

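Scene view: chest with tin back-left (242,212), empty back-middle (275,200), squat back-right (307,183), front row red (255,235), white (291,218) and slim dark (325,205). Top view: the same at (245,187), (281,182), (316,178), (248,222), (286,215), (321,211); the glass is at (373,207) and the lid leans back.

Candidates for spice_red: top (248,222) in the chest, (257,283) on the counter and (357,70) behind. For spice_wide: (286,215) white, versus the blue look-alike (190,286).

```bash
cat > h.py <<'E'
import cv2, numpy as np, pickle
def cloud(p):
    v,u=np.mgrid[0:420,0:560]; z=p['range_z']; K=p['mtx']
    c=np.stack([(u-K[0,2])/K[0,0]*z,(v-K[1,2])/K[1,1]*z,z],-1)
    w=c@p['pose'][:3,:3].T+p['pose'][:3,3]; w[z==0]=np.nan; return w
def proj(p,X):
    c=(np.asarray(X)-p['pose'][:3,3])@p['pose'][:3,:3]; q=c@p['mtx'].T; return q[...,:2]/q[...,2:]
def top(p,seed,r=14,tol=.006):
    """centre of the flat top round a seed pixel: circle fit to the connected level patch"""
    w=cloud(p); u,v=seed; z0=np.nanmedian(w[v-2:v+3,u-2:u+3,2])
    m=(abs(w[...,2]-z0)<tol).astype(np.uint8)
    m[:v-r-6]=0;m[v+r+6:]=0;m[:,:u-r-6]=0;m[:,u+r+6:]=0
    n,l=cv2.connectedComponents(m,connectivity=4); P=w[l==l[v,u]]
    (cx,cy),rad=cv2.minEnclosingCircle(P[:,:2].astype(np.float32))
    return np.array([*P[:,:2].mean(0),np.median(P[:,2]),cx,cy,2*rad,len(P)])
E
python3 - <<'E'
from h import *
np.set_printoptions(precision=4,suppress=True)
T=pickle.load(open('top0.pkl','rb'));S=pickle.load(open('scene0.pkl','rb'))
seeds=dict(tin=((245,187),(241,209)),squat=((316,178),(307,180)),red=((248,222),(256,230)),wide=((286,215),(291,213)),slim=((321,211),(326,197)),redout=((257,283),(289,272)),blue=((190,286),(218,312)),glass=((373,207),None),redback=((357,70),None))
for k,(a,b) in seeds.items():
    print(k,'T',top(T,a)); 
    if b: print('   S',top(S,b))
w=cloud(T)
# rim / lid profile along image column 281 and row 200
for v in range(85,256,5): print(v,w[v,275],end='; ')
print()
for u in list(range(205,225,2))+list(range(340,364,2)): print(u,w[200,u],end='; ')
a=cv2.resize(T['color'][130:300,170:400],(690,510),interpolation=cv2.INTER_CUBIC)
cv2.imwrite('pics/crop0.png',a[:,:,::-1])
E
```

```text
tin T [  0.5379   0.1321   0.0588   0.5382   0.1328   0.0476 319.    ]
   S [  0.5389   0.1329   0.0601   0.5395   0.1315   0.049  317.    ]
squat T [  0.5544  -0.0317   0.0661   0.5548  -0.0317   0.0619 570.    ]
   S [  0.5561  -0.0313   0.0673   0.5579  -0.0321   0.0644 502.    ]
red T [  0.4563   0.127    0.112    0.4565   0.1273   0.0427 314.    ]
   S [  0.4576   0.1276   0.113    0.4577   0.1273   0.0444 310.    ]
wide T [  0.4673   0.0396   0.1043   0.4675   0.0396   0.0453 338.    ]
   S [  0.469    0.0399   0.1054   0.4707   0.0398   0.0472 329.    ]
slim T [  0.4758  -0.0395   0.1116   0.4758  -0.0398   0.0406 272.    ]
   S [  0.4771  -0.039    0.1126   0.4777  -0.0389   0.0425 251.    ]
redout T [  0.3248   0.1016   0.1385   0.3245   0.102    0.0566 589.    ]
   S [  0.3286   0.1043   0.1399   0.3266   0.101    0.058  527.    ]
blue T [  0.3152   0.2531   0.0983   0.3151   0.2535   0.0456 353.    ]
   S [  0.3157   0.2533   0.0993   0.3166   0.2536   0.0463 416.    ]
glass T [  0.4883  -0.164    0.007    0.4886  -0.1644   0.042  192.    ]
redback T [  0.7973  -0.1263   0
[... 963 characters left out ...]
892 0.0645 0.0002]; 255 [0.3773 0.0646 0.0005]; 
205 [0.5121 0.2335 0.0013]; 207 [0.5121 0.2286 0.0011]; 209 [0.5118 0.2234 0.0029]; 211 [0.5117 0.2184 0.0037]; 213 [0.5005 0.1941 0.1174]; 215 [0.5006 0.19   0.1164]; 217 [0.5006 0.1859 0.1154]; 219 [0.5034 0.1862 0.0863]; 221 [0.5067 0.1869 0.0519]; 223 [0.5087 0.1854 0.0307]; 340 [ 0.5055 -0.0899  0.0311]; 342 [ 0.5056 -0.0947  0.03  ]; 344 [ 0.5045 -0.0975  0.0415]; 346 [ 0.5022 -0.098   0.0654]; 348 [ 0.4998 -0.0981  0.0902]; 350 [ 0.4982 -0.0996  0.1065]; 352 [ 0.4984 -0.1043  0.1042]; 354 [ 0.508  -0.1286  0.0004]; 356 [ 0.508  -0.1336 -0.0003]; 358 [ 0.508  -0.1385 -0.0007]; 360 [ 0.505  -0.1368  0.0311]; 362 [ 0.4995 -0.1291  0.089 ];
```

View pics/crop0.png

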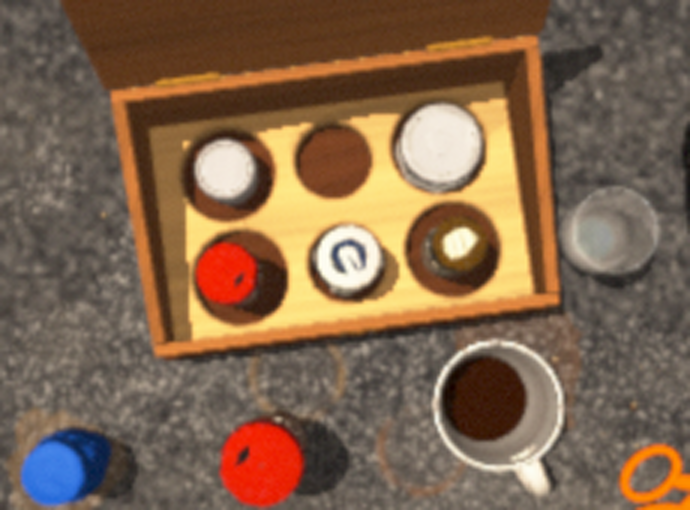

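The crop shows red (225,272) in the front-left well, smaller (43 mm wide, 105 mm tall) than the counter red (262,462; 57 mm wide, 138 mm tall). White is at (347,260), blue on the counter is left alone. Next I fit the chest frame.

```bash
python3 - <<'E'
from h import *
np.set_printoptions(precision=4,suppress=True)
T=pickle.load(open('top0.pkl','rb'));S=pickle.load(open('scene0.pkl','rb'))
w=cloud(T); P=w[(abs(w[...,2]-.031)<.004)&(w[...,0]>.40)&(w[...,0]<.62)&(w[...,1]>-.13)&(w[...,1]<.21)]
for q in (P,):
    q=q[:,:2].astype(np.float32); print(cv2.minAreaRect(q),len(q))
def plane(p,uv,z):
    uv=np.atleast_2d(uv); d=np.c_[uv,np.ones(len(uv))]@np.linalg.inv(p['mtx']).T@p['pose'][:3,:3].T
    o=p['pose'][:3,3]; return o+d*((z-o[2])/d[:,2])[:,None]
# empty well contour: dark inside pale board
for n,p,s in(('T',T,(281,182)),('S',S,(275,201))):
    hsv=cv2.cvtColor(p['color'],cv2.COLOR_RGB2HSV); print(hsv[s[1],s[0]],hsv[200,281])
    m=((hsv[...,2]<150)).astype(np.uint8); r=22
    k=np.zeros_like(m); k[s[1]-r:s[1]+r,s[0]-r:s[0]+r]=1; n_,l=cv2.connectedComponents(m*k,connectivity=4)
    c=max(cv2.findContours((l==l[s[1],s[0]]).astype(np.uint8),0,cv2.CHAIN_APPROX_NONE)[0],key=len)
    W=plane(p,c[:,0].astype(float),.030)[:,:2].astype(np.float32); print(n,cv2.minEnclosingCircle(W),cv2.fitEllipse(W))
# side/back walls: rim points for yaw
R=w[150:245,205:360].reshape(-1,3)
for nm,box in(('L',(.43,.58,.175,.21)),('R',(.43,.58,-.125,-.085))):
    q=R[(R[:,0]>box[0])&(R[:,0]<box[1])&(R[:,1]>box[2])&(R[:,1]<box[3])&(R[:,2]>.04)]
    f=cv2.fitLine(q[:,:2].astype(np.float32),cv2.DIST_HUBER,0,.001,.001).ravel(); print(nm,f,len(q))
# lid plane & edge
q=w[85:150,190:365].reshape(-1,3); q=q[(q[:,2]>.16)&(q[:,0]<.68)]; c=q.mean(0); n=np.linalg.svd(q-c,full_matrices=False)[2][2]; print('lid',c,n,np.percentile(q[:,2],99.5))
E
```

```text
((0.5101203322410583, 0.029642045497894287), (0.17065072059631348, 0.3135063350200653), 6.870087146759033) 4337
[ 10 176 119] [ 22 132 252]
T ((0.5761780738830566, 0.049182869493961334), 0.057511843740940094) ((0.5693023204803467, 0.04966488480567932), (0.08874542266130447, 0.09980381280183792), 177.6352081298828)
[ 10 125 114] [ 10 130 120]
S ((0.577268123626709, 0.04390145093202591), 0.05563424900174141) ((0.572465717792511, 0.04345959424972534), (0.08829972892999649, 0.09719742834568024), 142.226806640625)
L [0.9947 0.1033 0.5391 0.1907] 728
R [ 0.9915  0.1299  0.5148 -0.097 ] 682
lid [0.6318 0.0581 0.2657] [ 0.9614  0.1145 -0.2504] 0.3377968796121318
```

```bash
cat > go.py <<'E'
# usage: go.py tilt_deg  x,y,z x,y,z ... : tool-frame shifts (cm) between grasp-point waypoints
import sys; from h import *; from bench import sense
from scipy.spatial.transform import Rotation as R
np.set_printoptions(precision=2,suppress=True)
C=np.array([.5083,.0446,0]); yaw=np.arctan2(.1175,.993)
ex=np.array([np.cos(yaw),np.sin(yaw),0]); ey=np.array([-ex[1],ex[0],0]); ez=np.array([0,0,1.])
W={a+b:C+i*.041*ex+j*.084*ey for a,i in(('F',-1),('B',1)) for b,j in(('L',1),('M',0),('R',-1))}
def rot(t):
    t=np.radians(t); z=-np.cos(t)*ez+np.sin(t)*ex; return np.c_[np.cross(-ey,z),-ey,z]
def parse(s):
    a=s.split(','); 
    if a[0] in W: p=W[a[0]].copy(); p[2]=float(a[1]); return p
    return np.array(a,float)
if __name__=='__main__':
    s=sense(); Rc=np.array(s['eef_rot']); Rt=rot(float(sys.argv[1])); g=s['eef_pos']-.0188*Rc[:,2]
    print('t',round(s['time_s'],2),'grip pt mm',g*1e3,'open',s['opening'],'gf',s['grip_force'],'F',np.array(s['ft_force']))
    print('turn deg (tool)',np.degrees(R.from_matrix(Rc.T@Rt).as_rotvec()))
    # shifts expressed in the target orientation, TCP to TCP
    p=np.array(s['eef_pos'])
    for a in sys.argv[2:]:
        q=parse(a)+.0188*Rt[:,2]; d=(q-p)*100; print(a,'target-axes',d@Rt,'current-axes',d@Rc); p=q
E
python3 go.py 15 .4,-.3,.33 .4765,-.0393,.24 .4765,-.0393,.075; python3 -c "
from go import *
for k in W: print(k,W[k])"
```

```text
t 0.1 grip pt mm [ 257.06 -596.4   186.39] open 1.0012655628421494 gf 0.0 F [0.05 0.63 0.6 ]
turn deg (tool) [-2.26 14.89 16.45]
.4,-.3,.33 target-axes [ 21.28 -27.75  -9.23] current-axes [ 25.33 -21.45 -14.38]
.4765,-.0393,.24 target-axes [  7.97 -24.99  11.45] current-axes [ 17.34 -20.9    9.04]
.4765,-.0393,.075 target-axes [-4.27  0.   15.94] current-axes [-0.    0.03 16.5 ]
FL [0.46 0.12 0.  ]
FM [0.47 0.04 0.  ]
FR [ 0.48 -0.04  0.  ]
BL [0.54 0.13 0.  ]
BM [0.55 0.05 0.  ]
BR [ 0.56 -0.03  0.  ]
```

Emit:
{"api": "drive_tool", "payload": {"rows": [[[0,0,0,0,0,-5,0.7],[0,0,0,0,0,-5,0.7],[0,0,0,0,0,-5,0.7],[0,0,0,4.2,-3.6,0,0.7],[0,0,0,4.2,-3.6,0,0.7],[0,0,0,4.2,-3.6,0,0.7],[0,0,0,4.2,-3.6,0,0.7],[0,0,0,4.2,-3.6,0,0.7],[-1.1,7.4,8.2,0,0,0,0.7],[-1.1,7.4,8.2,0,0,0,0.7]]]}}

```text
time_s: 1.35
eef_pos: [0.3801, -0.3473, 0.3186]
eef_rot: [[0.96, 0.127, 0.251], [0.123, -0.992, 0.03], [0.253, 0.002, -0.967]]
ft_force: [0.3, -0.7, -0.3]
opening: 0.699
grip_force: 0.0
```

```bash
python3 go.py 15 .4765,-.0393,.24 .4765,-.0393,.075
```

```text
t 1.35 grip pt mm [ 375.34 -347.91  336.78] open 0.6989075682600532 gf 0.0 F [ 0.26 -0.69 -0.29]
turn deg (tool) [-0.04  0.35  0.53]
.4765,-.0393,.24 target-axes [ 10.71 -29.46  12.89] current-axes [ 11.06 -29.35  12.84]
.4765,-.0393,.075 target-axes [-4.27  0.   15.94] current-axes [-4.17 -0.03 15.96]
```

Emit:
{"api": "drive_tool", "payload": {"rows": [[[0,0.3,0.5,1.8,-4.9,2.15,0.7],[0,0,0,1.8,-4.9,2.15,0.7],[0,0,0,1.8,-4.9,2.15,0.7],[0,0,0,1.8,-4.9,2.15,0.7],[0,0,0,1.8,-4.9,2.15,0.7],[0,0,0,1.8,-4.9,2.15,0.7],[0,0,0,0,0,0,0.7],[0,0,0,0,0,0,0.7],[0,0,0,0,0,0,0.7],[0,0,0,0,0,0,0.7]]]}}

```text
time_s: 2.6
eef_pos: [0.4796, -0.0415, 0.2215]
eef_rot: [[0.96, 0.117, 0.253], [0.113, -0.993, 0.03], [0.255, 0.0, -0.967]]
ft_force: [0.2, 0.2, -0.1]
opening: 0.701
grip_force: 0.0
```

```bash
python3 go.py 15 .4765,-.0393,.075 .4765,-.0393,.19 BM,.19 BM,.077; python3 - <<'E'
from h import *; from bench import optics
p=optics.snapshot('scene'); cv2.imwrite('pics/s1.png',cv2.resize(p['color'][90:300,160:440],(800,600))[:,:,::-1])
E
```

```text
t 2.6 grip pt mm [474.85 -42.09 239.69] open 0.7010472007389554 gf 0.0 F [ 0.2   0.22 -0.11]
turn deg (tool) [ 0.03  0.23 -0.03]
.4765,-.0393,.075 target-axes [-4.06 -0.26 15.96] current-axes [-4.   -0.26 15.97]
.4765,-.0393,.19 target-axes [  2.98   0.   -11.11] current-axes [  2.93   0.   -11.12]
BM,.19 target-axes [ 7.96 -7.96  2.13] current-axes [ 7.97 -7.96  2.1 ]
BM,.077 target-axes [-2.92  0.   10.91] current-axes [-2.88 -0.   10.93]
```

View pics/s1.png

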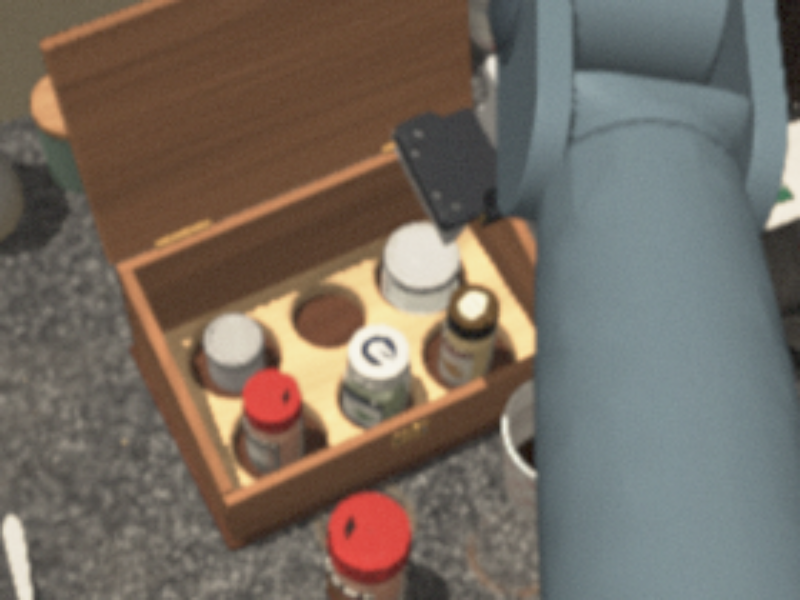

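The gripper hovers over slim (470,310 in the crop), with its long body side along the chest's y.

Emit:
{"api": "drive_tool", "payload": {"rows": [[[0,0,0,-0.8,-0.05,3.2,0.7],[0,0,0,-0.8,-0.05,3.2,0.7],[0,0,0,-0.8,-0.05,3.2,0.7],[0,0,0,-0.8,-0.05,3.2,0.7],[0,0,0,-0.8,-0.05,3.2,0.7],[0,0,0,0,0,0,0.7],[0,0,0,0,0,0,0.3],[0,0,0,0,0,0,0.3],[0,0,0,0,0,0,0.3],[0,0,0,0,0,0,0.3]]], "force": 15}}

```text
time_s: 3.9
eef_pos: [0.4824, -0.0379, 0.0575]
eef_rot: [[0.96, 0.119, 0.255], [0.116, -0.993, 0.029], [0.257, 0.001, -0.966]]
ft_force: [-0.9, -1.5, 3.8]
opening: 0.427
grip_force: 15.0
```

```bash
python3 go.py 15 .4765,-.0393,.19 BM,.19 BM,.077
```

```text
t 3.9 grip pt mm [477.59 -38.49  75.7 ] open 0.4266364414499053 gf 15.001565893180668 F [-0.87 -1.52  3.84]
turn deg (tool) [0.05 0.12 0.11]
.4765,-.0393,.19 target-axes [  2.85   0.07 -11.07] current-axes [  2.83   0.08 -11.08]
BM,.19 target-axes [ 7.96 -7.96  2.13] current-axes [ 7.98 -7.94  2.11]
BM,.077 target-axes [-2.92  0.   10.91] current-axes [-2.9  -0.02 10.92]
```

Emit:
{"api": "drive_tool", "payload": {"rows": [[[0,0,0,0.5,0,-2.0,0.3],[0,0,0,0.8,0,-3,0.3],[0,0,0,0.8,0,-3,0.3],[0,0,0,0.8,0,-3.1,0.3],[0,0,0,2,-2,0.5,0.3],[0,0,0,2,-2,0.5,0.3],[0,0,0,2,-2,0.55,0.3],[0,0,0,2,-2,0.55,0.3],[0,0,0,0,0,0,0.3],[0,0,0,0,0,0,0.3]]]}}

```text
time_s: 5.15
eef_pos: [0.5529, 0.0516, 0.1704]
eef_rot: [[0.961, 0.119, 0.251], [0.115, -0.993, 0.03], [0.253, -0.0, -0.967]]
ft_force: [-0.5, -0.1, -1.4]
opening: 0.422
grip_force: 15.0
```

```bash
python3 go.py 15 BM,.077; python3 - <<'E'
from h import *; from bench import optics
p=optics.snapshot('scene'); cv2.imwrite('pics/s2.png',cv2.resize(p['color'][90:300,160:440],(800,600))[:,:,::-1])
E
```

```text
t 5.15 grip pt mm [548.18  51.07 188.56] open 0.42200068758376724 gf 14.987673056311905 F [-0.5  -0.13 -1.41]
turn deg (tool) [-0.04  0.34  0.1 ]
BM,.077 target-axes [-2.81  0.18 10.79] current-axes [-2.75  0.18 10.81]
```

View pics/s2.png

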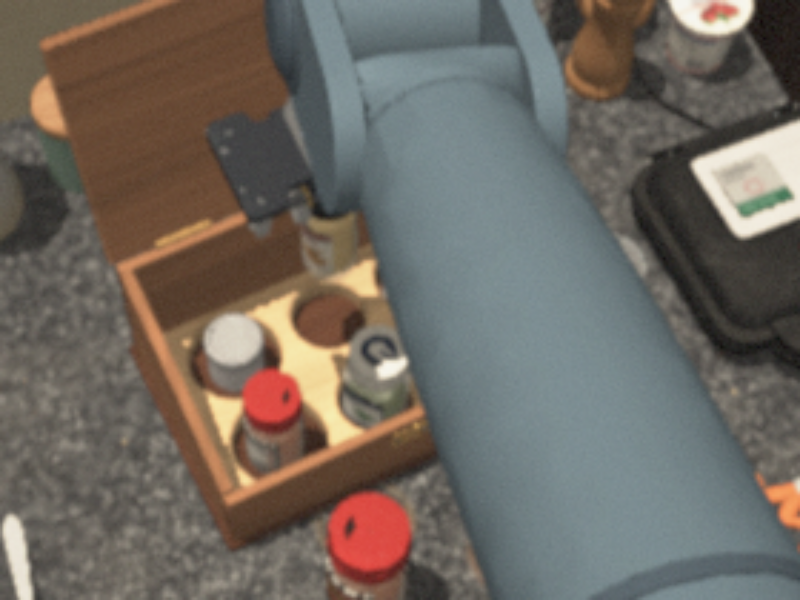

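Slim hangs upright at (330,235), over the empty middle-back well.

Emit:
{"api": "drive_tool", "payload": {"rows": [[[0,0,0,-0.6,0.06,2.4,0.3],[0,0,0,-0.6,0.06,2.4,0.3],[0,0,0,-0.6,0.06,2.4,0.3],[0,0,0,-0.5,0,1.9,0.3],[0,0,0,-0.3,0,1.0,0.3],[0,0,0,-0.15,0,0.6,0.3],[0,0,0,0,0,0,0.3],[0,0,0,0,0,0,0.3],[0,0,0,0,0,0,0.45],[0,0,0,0,0,0,0.65]]]}}

```text
time_s: 6.45
eef_pos: [0.555, 0.0501, 0.0612]
eef_rot: [[0.96, 0.119, 0.254], [0.116, -0.993, 0.03], [0.256, 0.0, -0.967]]
ft_force: [0.2, 0.2, 0.3]
opening: 0.525
grip_force: 0.0
```

```bash
python3 go.py 15 BM,.16 .5555,-.0315,.16 .5555,-.0315,.054
```

```text
t 6.45 grip pt mm [550.22  49.52  79.34] open 0.5250422885402098 gf 0.0 F [0.22 0.21 0.35]
turn deg (tool) [-0.02  0.19  0.11]
BM,.16 target-axes [ 1.98 -0.   -7.82] current-axes [ 1.95 -0.   -7.83]
.5555,-.0315,.16 target-axes [-0.3   8.11 -0.08] current-axes [-0.31  8.11 -0.08]
.5555,-.0315,.054 target-axes [-2.74  0.   10.24] current-axes [-2.71 -0.   10.25]
```

Emit:
{"api": "drive_tool", "payload": {"rows": [[[0,0,0,0,0,0,0.7],[0,0,0,0.4,0,-1.6,0.7],[0,0,0,0.8,0,-3.1,0.7],[0,0,0,0.8,0,-3.1,0.7],[0,0,0,0,2,0,0.83],[0,0,0,-0.1,2,0,0.83],[0,0,0,-0.1,2,0,0.83],[0,0,0,-0.1,2.1,0,0.83],[0,0,0,0,0,0,0.83],[0,0,0,0,0,0,0.83]]]}}

```text
time_s: 7.7
eef_pos: [0.5609, -0.0303, 0.1409]
eef_rot: [[0.96, 0.12, 0.253], [0.116, -0.993, 0.031], [0.255, -0.0, -0.967]]
ft_force: [0.0, -0.1, -0.6]
opening: 0.828
grip_force: 0.0
```

```bash
python3 go.py 15 .5555,-.0315,.054; python3 - <<'E'
from h import *; from bench import optics
p=optics.snapshot('top'); pickle.dump(p,open('t3.pkl','wb'))
np.set_printoptions(precision=4,suppress=True)
w=cloud(p); print(proj(p,[.549,.0494,.111])); 
a=cv2.resize(p['color'][130:270,200:380],(720,560)); cv2.imwrite('pics/t3.png',a[:,:,::-1])
E
```

```text
t 7.7 grip pt mm [556.11 -30.85 159.04] open 0.8277317845801454 gf 0.0 F [ 0.03 -0.11 -0.6 ]
turn deg (tool) [-0.03  0.23  0.11]
.5555,-.0315,.054 target-axes [-2.78  0.06 10.13] current-axes [-2.74  0.06 10.14]
[280.6124 177.115 ]
```

View pics/t3.png

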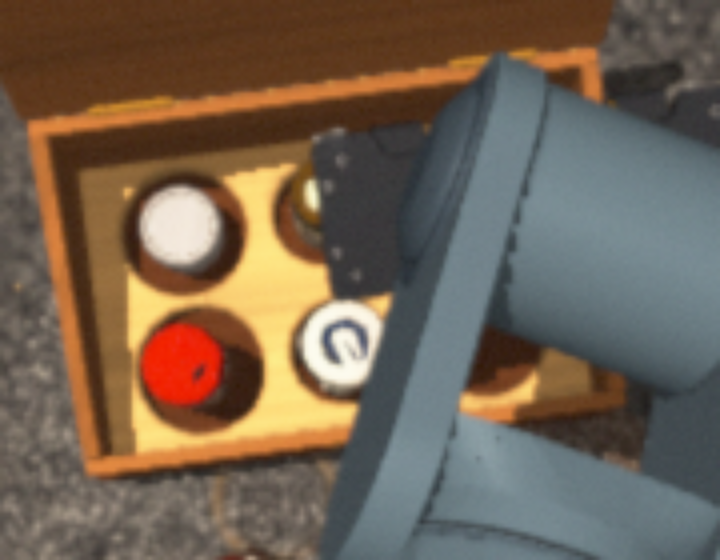

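Slim stands upright in the back-middle well (315,195); the gripper is over the squat jar.

Emit:
{"api": "drive_tool", "payload": {"rows": [[[0,0,0,-0.6,0.02,2.2,0.83],[0,0,0,-0.6,0.02,2.2,0.83],[0,0,0,-0.6,0.02,2.2,0.83],[0,0,0,-0.5,0,1.8,0.83],[0,0,0,-0.25,0,0.9,0.83],[0,0,0,-0.2,0,0.8,0.83],[0,0,0,0,0,0,0.5],[0,0,0,0,0,0,0.5],[0,0,0,0,0,0,0.5],[0,0,0,0,0,0,0.5]]], "force": 20}}

```text
time_s: 9.0
eef_pos: [0.5602, -0.0315, 0.036]
eef_rot: [[0.96, 0.119, 0.253], [0.115, -0.993, 0.03], [0.255, 0.0, -0.967]]
ft_force: [-0.5, 0.2, 0.6]
opening: 0.504
grip_force: 0.0
```

```bash
python3 go.py 15 .5555,-.0315,.16 FR,.16 FR,.054
```

```text
t 9.0 grip pt mm [555.43 -32.1   54.14] open 0.5036573197316307 gf 0.0 F [-0.47  0.19  0.57]
turn deg (tool) [-0.02  0.23  0.1 ]
.5555,-.0315,.16 target-axes [  2.76  -0.06 -10.22] current-axes [  2.72  -0.06 -10.23]
FR,.16 target-axes [-7.62  0.29 -2.04] current-axes [-7.63  0.27 -2.01]
FR,.054 target-axes [-2.74  0.   10.24] current-axes [-2.7  -0.   10.25]
```

```bash
python3 - <<'E'
from h import *; from bench import optics
p=optics.snapshot('scene');q=optics.snapshot('top')
a=np.hstack([cv2.resize(p['color'][100:270,190:390],(400,340)),cv2.resize(q['color'][130:270,230:380],(364,340))]); cv2.imwrite('pics/s4.png',a[:,:,::-1])
E
```

```text
(no output)
```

View pics/s4.png

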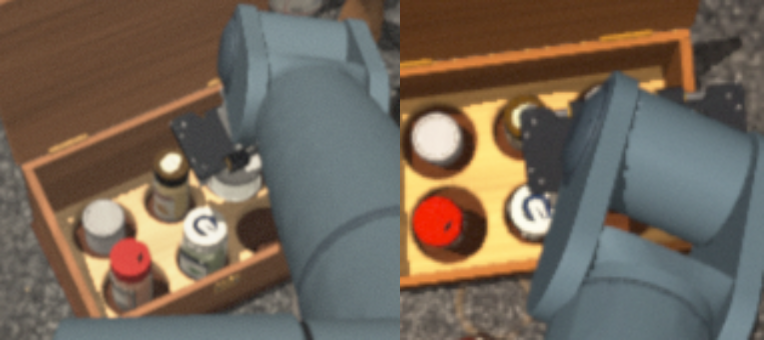

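The top view shows slim upright. In the scene view the squat jar still seems to be in its well (235,180), with a finger near (237,158), so the pads closed without gripping it. I'll measure the jar now.

```bash
python3 - <<'E'
from h import *; from bench import optics
np.set_printoptions(precision=3,suppress=True)
p=optics.snapshot('scene'); w=cloud(p)
print(proj(p,[[.5555,-.0315,.066],[.5602,-.0315,.036],[.5555,-.0085,.054],[.5555,-.0545,.054]]))
for v in range(166,204,3):
    print(v,[f'{u}:{w[v,u,0]:.3f},{w[v,u,1]:.3f},{w[v,u,2]:.3f}' for u in range(288,330,5)])
a=cv2.resize(p['color'][140:220,260:350],(720,640))[:600]; cv2.imwrite('pics/s5.png',a[:,:,::-1])
E
```

```text
[[307.318 179.827]
 [305.87  184.919]
 [297.696 185.453]
 [316.304 179.666]]
166 ['288:0.519,0.033,0.210', '293:0.516,0.023,0.211', '298:0.514,0.013,0.207', '303:0.510,0.004,0.209', '308:0.399,0.048,0.393', '313:0.391,0.044,0.402', '318:0.372,0.045,0.431', '323:0.342,0.053,0.479', '328:0.326,0.055,0.504']
169 ['288:0.513,0.035,0.210', '293:0.510,0.025,0.208', '298:0.509,0.015,0.206', '303:0.504,0.007,0.208', '308:0.393,0.051,0.395', '313:0.389,0.044,0.396', '318:0.367,0.047,0.431', '323:0.334,0.057,0.485', '328:0.317,0.059,0.511']
172 ['288:0.507,0.037,0.209', '293:0.504,0.028,0.207', '298:0.502,0.018,0.206', '303:0.500,0.008,0.203', '308:0.491,0.001,0.214', '313:0.390,0.043,0.385', '318:0.557,-0.057,0.084', '323:0.327,0.060,0.490', '328:0.312,0.062,0.513']
175 ['288:0.502,0.039,0.206', '293:0.499,0.029,0.205', '298:0.496,0.020,0.204', '303:0.494,0.010,0.202', '308:0.491,0.000,0.202', '313:0.497,-0.014,0.185', '318:0.497,-0.025,0.179', '323:0.321,0.063,0.492', '328:0.304,0.065,0.518']
178 ['288:0.497,0.041,0.204', '293:0.492,0.032,0.205', '298:0.491,0.022,0.202', '303:0.490,0.012,0.1
[... 1309 characters left out ...]
288:0.548,0.018,0.033', '293:0.544,0.007,0.033', '298:0.543,-0.005,0.028', '303:0.534,-0.014,0.038', '308:0.528,-0.024,0.041', '313:0.525,-0.035,0.040', '318:0.525,-0.048,0.031', '323:0.521,-0.059,0.031', '328:0.266,0.083,0.537']
199 ['288:0.541,0.020,0.033', '293:0.536,0.010,0.034', '298:0.533,-0.001,0.033', '303:0.533,-0.014,0.025', '308:0.531,-0.026,0.021', '313:0.521,-0.034,0.034', '318:0.520,-0.046,0.028', '323:0.515,-0.057,0.029', '328:0.262,0.085,0.538']
202 ['288:0.533,0.023,0.034', '293:0.531,0.012,0.030', '298:0.527,0.001,0.029', '303:0.522,-0.010,0.033', '308:0.518,-0.020,0.032', '313:0.517,-0.033,0.027', '318:0.520,-0.048,0.011', '323:0.515,-0.058,0.014', '328:0.259,0.086,0.536']
```

View pics/s5.png

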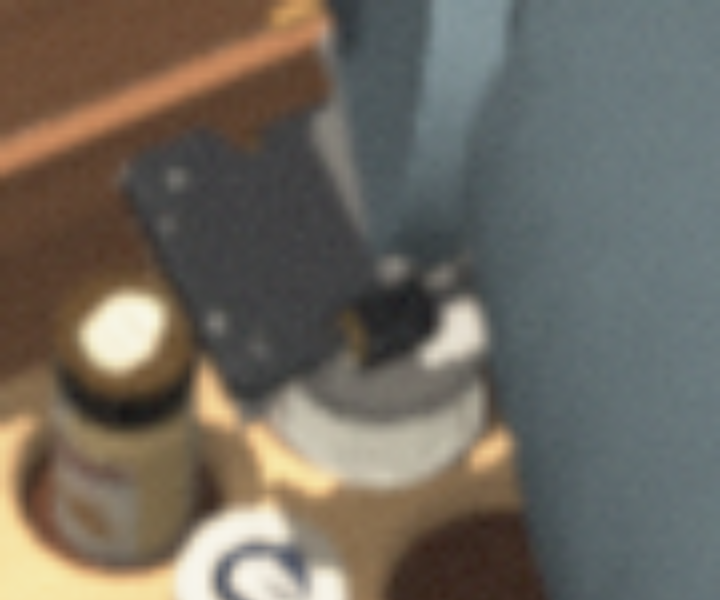

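The jar sits undisturbed (lid level at z 0.065, about (370,420) in the crop) around the fingers' reported place. I'll close further and read the force.

Emit:
{"api": "drive_tool", "payload": {"rows": [[[0,0,0,0,0,0,0.45],[0,0,0,0,0,0,0.45],[0,0,0,0,0,0,0.4],[0,0,0,0,0,0,0.4],[0,0,0,0,0,0,0.4],[0,0,0,0,0,0,0.3],[0,0,0,0,0,0,0.3],[0,0,0,0,0,0,0.3],[0,0,0,0,0,0,0.3],[0,0,0,0,0,0,0.3]]], "force": 10}}

```text
time_s: 10.4
eef_pos: [0.5599, -0.0314, 0.0355]
eef_rot: [[0.96, 0.119, 0.253], [0.115, -0.993, 0.03], [0.254, -0.0, -0.967]]
ft_force: [0.7, -0.7, -0.2]
opening: 0.295
grip_force: 0.0
```

Nothing between the pads at 28 mm, so either the tip is higher than reported or the jar is not between the fingers. I'll rise and look at the fingers.

Emit:
{"api": "drive_tool", "payload": {"rows": [[[0,0,0,0.3,0,-1,0.3],[0,0,0,0.8,0,-3,0.3],[0,0,0,0.8,0,-3,0.3],[0,0,0,0.8,0,-3,0.3],[0,0,0,0,-3,-3,0.5],[0,0,0,0,-4,-2,0.7],[0,0,0,0,-4,0,0.83],[0,0,0,0,0,0,0.83],[0,0,0,0,0,0,0.83],[0,0,0,0,0,0,0.83]]]}}

```text
time_s: 11.65
eef_pos: [0.5349, 0.0754, 0.1874]
eef_rot: [[0.96, 0.118, 0.252], [0.114, -0.993, 0.03], [0.254, -0.0, -0.967]]
ft_force: [0.1, 0.6, 0.9]
opening: 0.828
grip_force: 0.0
```

```bash
python3 - <<'E'
from h import *; from bench import optics,sense
np.set_printoptions(precision=4,suppress=True)
p=optics.snapshot('scene');pickle.dump(p,open('s6.pkl','wb')); q=optics.snapshot('top');pickle.dump(q,open('t6.pkl','wb'))
s=sense(); R=s['eef_rot']; t=s['eef_pos']; print(t,s['opening'])
for h in (0,.039): print(proj(p,[t+R@np.array([0,y,-h]) for y in(-.045,-.039,.039,.045)]))
a=cv2.resize(p['color'][95:245,205:405],(800,600)); cv2.imwrite('pics/s6.png',a[:,:,::-1])
print('squat',top(p,(307,181)),top(q,(316,178)))
E
```

```text
[0.5349 0.0754 0.1873] 0.8300871927434601
[[245.2916 180.4277]
 [247.9872 179.2922]
 [282.4572 164.7715]
 [285.0654 163.6728]]
[[246.5495 174.2127]
 [249.3402 173.0441]
 [285.0049 158.1094]
 [287.702  156.98  ]]
squat [  0.2663   0.1092   0.5956   0.2629   0.1104   0.0586 510.    ] [ 0.4849  0.0132  0.5128  0.4829  0.013   0.0157 60.    ]
```

View pics/s6.png

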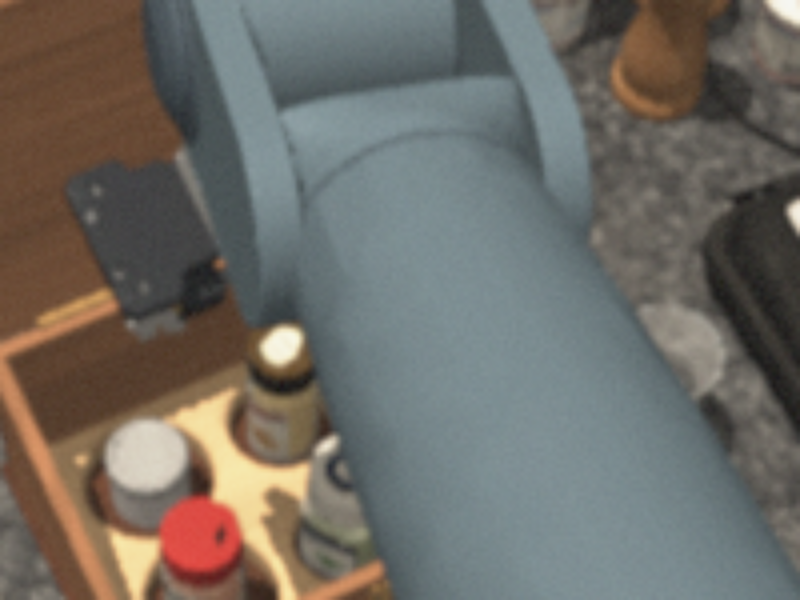

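The fingertip appears at (150,328) in the crop, about where it was projected. I'll check its depth.

```bash
python3 - <<'E'
from h import *
from bench import sense
s=sense(); R=np.array(s['eef_rot']); t=np.array(s['eef_pos'])
np.set_printoptions(precision=3,suppress=True,linewidth=160)
for n in('s6','t6'):
    p=pickle.load(open(n+'.pkl','rb')); w=cloud(p); L=(w-t)@R
    m=(abs(L[...,0])<.04)&(abs(L[...,1])<.095)&(L[...,2]>-.11)&(L[...,2]<.02)
    m[np.isnan(w[...,2])]=0
    v,u=np.nonzero(m); Q=L[m]; o=np.argsort(-Q[:,2])
    print(n,len(Q)); print(np.c_[u,v,Q*1000][o][::max(1,len(Q)//25)])
E
```

```text
s6 23
[[250.    176.     -6.63  -40.872 -41.314]
 [249.    176.     -7.157 -43.627 -46.054]
 [250.    175.     -6.145 -41.034 -46.255]
 [248.    176.     -7.096 -45.924 -48.632]
 [247.    177.     -8.221 -48.592 -48.857]
 [246.    177.     -7.67  -50.514 -49.649]
 [245.    175.     -3.353 -50.648 -50.06 ]
 [246.    176.     -7.034 -50.521 -53.958]
 [247.    176.     -7.817 -48.779 -54.024]
 [248.    175.     -7.124 -46.438 -55.341]
 [249.    175.     -7.928 -44.711 -55.482]
 [246.    175.     -5.882 -50.153 -56.366]
 [245.    174.     -3.546 -51.231 -57.249]
 [247.    175.     -6.995 -48.656 -57.623]
 [245.    173.     -2.766 -51.119 -60.92 ]
 [246.    174.     -5.693 -50.475 -62.175]
 [248.    174.     -7.635 -47.301 -63.695]
 [247.    174.     -7.222 -49.292 -64.923]
 [248.    173.     -7.358 -47.578 -69.144]
 [247.    173.     -7.452 -49.925 -72.148]
 [246.    173.     -6.845 -51.753 -72.653]
 [246.    172.     -5.268 -51.071 -73.418]
 [247.    172.     -7.823 -50.652 -79.776]]
t6 0
[]
```

```bash
python3 - <<'E'
from h import *
from bench import sense
s=sense(); R=np.array(s['eef_rot']); t=np.array(s['eef_pos'])
np.set_printoptions(precision=0,suppress=True,linewidth=200)
p=pickle.load(open('s6.pkl','rb')); w=cloud(p); L=(w-t)@R*1000
for z in(0,-.02,-.04,-.06): print(z,proj(p,[t+R@np.array([-.008,y,z]) for y in(-.051,-.039)]))
for v in range(172,190):
    print(v,[ (f'{w[v,u,0]*1e3:.0f},{w[v,u,1]*1e3:.0f},{w[v,u,2]*1e3:.0f}',tuple(p['color'][v,u].tolist())) for u in range(240,254,3)])
E
```

```text
0 [[244. 185.]
 [250. 183.]]
-0.02 [[245. 182.]
 [250. 180.]]
-0.04 [[246. 179.]
 [251. 176.]]
-0.06 [[246. 176.]
 [252. 173.]]
172 [('452,147,349', (64, 65, 66)), ('450,142,349', (53, 53, 51)), ('505,123,257', (69, 68, 64)), ('462,129,325', (80, 69, 50)), ('460,124,326', (30, 29, 30))]
173 [('451,148,348', (53, 53, 54)), ('453,142,342', (68, 68, 63)), ('504,124,256', (91, 88, 86)), ('463,129,319', (75, 70, 57)), ('464,123,316', (36, 26, 22))]
174 [('452,148,343', (63, 61, 61)), ('nan,nan,nan', (90, 88, 84)), ('508,123,246', (99, 97, 89)), ('464,129,315', (76, 73, 68)), ('590,88,103', (67, 51, 42))]
175 [('455,147,336', (84, 82, 76)), ('458,141,328', (100, 97, 91)), ('509,123,240', (99, 95, 92)), ('508,117,239', (88, 84, 81)), ('594,88,94', (79, 61, 48))]
176 [('457,147,328', (96, 94, 89)), ('457,142,326', (99, 95, 89)), ('509,123,238', (100, 94, 88)), ('511,117,230', (99, 95, 90)), ('591,89,94', (87, 64, 48))]
177 [('458,147,324', (102, 98, 94)), ('460,141,318', (98, 94, 86)), ('509,123,233', (97, 85, 76)), ('589,96,97', (97, 88, 81)), ('591,89,91', (88, 64, 50))]
178 [('460,146,318
[... 1122 characters left out ...]
 ('588,105,68', (85, 57, 44)), ('590,97,62', (85, 61, 44)), ('589,91,59', (89, 66, 49))]
186 [('587,119,75', (86, 63, 45)), ('587,112,70', (85, 62, 46)), ('591,104,59', (86, 61, 44)), ('589,98,58', (85, 56, 42)), ('590,90,53', (90, 65, 48))]
187 [('589,119,67', (86, 61, 44)), ('590,112,61', (86, 60, 44)), ('587,105,61', (86, 60, 46)), ('587,98,57', (88, 65, 47)), ('590,91,49', (86, 60, 43))]
188 [('589,119,62', (87, 66, 49)), ('586,113,64', (87, 64, 46)), ('589,105,54', (89, 64, 47)), ('589,98,50', (91, 66, 50)), ('590,91,44', (88, 64, 46))]
189 [('588,120,60', (87, 62, 44)), ('590,112,52', (88, 65, 51)), ('589,106,50', (85, 62, 44)), ('589,98,45', (89, 65, 48)), ('591,91,37', (88, 62, 43))]
```

The depth shows the fingers ending about 42 mm short of the reported TCP along tool z, and the body is displaced by the same amount. That is why the squat jar was missed and slim was held only by its cap. I'll calibrate it by gently touching the board's centre with closed fingers.

```bash
sed -i "s/^C=/OFF=.0188+.042; C=/; s/\.0188\*R/OFF*R/g" go.py; grep -n OFF go.py|head; python3 go.py 15 .5083,.0446,.20 .5083,.0446,.0732
```

```text
5:OFF=.0188+.042; C=np.array([.5083,.0446,0]); yaw=np.arctan2(.1175,.993)
15:    s=sense(); Rc=np.array(s['eef_rot']); Rt=rot(float(sys.argv[1])); g=s['eef_pos']-OFF*Rc[:,2]
21:        q=parse(a)+OFF*Rt[:,2]; d=(q-p)*100; print(a,'target-axes',d@Rt,'current-axes',d@Rc); p=q
t 11.75 grip pt mm [519.6   73.59 246.12] open 0.8300871927434601 gf 0.0 F [-0.47  0.67 -0.21]
turn deg (tool) [-0.01  0.29  0.01]
.5083,.0446,.20 target-axes [-2.58  2.75  4.08] current-axes [-2.56  2.75  4.09]
.5083,.0446,.0732 target-axes [-3.28  0.   12.25] current-axes [-3.22  0.   12.26]
```

Emit:
{"api": "drive_tool", "payload": {"rows": [[[0,0,0,-1.0,3,1,0.3],[0,0,0,-1.0,3,1,0],[0,0,0,-0.6,1,2,0],[0,0,0,0,0,0,0],[0,0,0,0,0,0,0],[0,0,0,0,0,0,0],[0,0,0,0,0,0,0],[0,0,0,0,0,0,0],[0,0,0,0,0,0,0],[0,0,0,0,0,0,0]]]}}

```text
time_s: 13.0
eef_pos: [0.5283, 0.0051, 0.1422]
eef_rot: [[0.96, 0.119, 0.252], [0.115, -0.993, 0.03], [0.254, -0.0, -0.967]]
ft_force: [-0.3, -0.1, 0.2]
opening: 0.004
grip_force: 0.0
```

```bash
python3 go.py 15 .5132,.0029,.20 .5132,.0029,.0732
```

```text
t 13.0 grip pt mm [512.94   3.27 200.98] open 0.004361553961143007 gf 0.0 F [-0.27 -0.14  0.22]
turn deg (tool) [-0.03  0.27  0.1 ]
.5132,.0029,.20 target-axes [0.02 0.04 0.1 ] current-axes [0.02 0.04 0.1 ]
.5132,.0029,.0732 target-axes [-3.28  0.   12.25] current-axes [-3.22  0.   12.26]
```

Emit:
{"api": "drive_tool", "payload": {"rows": [[[0,0,0,-0.8,0,3.1,0],[0,0,0,-0.8,0,3.1,0],[0,0,0,-0.8,0,3.1,0],[0,0,0,-0.8,0,3.1,0],[0,0,0,0,0,0,0],[0,0,0,-0.1,0,0.3,0],[0,0,0,-0.1,0,0.3,0],[0,0,0,-0.1,0,0.3,0],[0,0,0,-0.1,0,0.3,0],[0,0,0,0,0,0,0]]]}}

```text
time_s: 14.25
eef_pos: [0.5279, 0.0051, 0.0013]
eef_rot: [[0.96, 0.119, 0.252], [0.115, -0.993, 0.031], [0.254, -0.0, -0.967]]
ft_force: [-0.1, -0.1, 0.1]
opening: 0.004
grip_force: 0.0
```

Emit:
{"api": "drive_tool", "payload": {"rows": [[[0,0,0,-0.05,0,0.2,0],[0,0,0,-0.05,0,0.2,0],[0,0,0,-0.05,0,0.2,0],[0,0,0,-0.05,0,0.2,0],[0,0,0,-0.05,0,0.2,0],[0,0,0,0,0,0,0],[0,0,0,0,0,0,0],[0,0,0,0,0,0,0],[0,0,0,0,0,0,0],[0,0,0,0,0,0,0]]]}}

```text
time_s: 15.5
eef_pos: [0.529, 0.0051, -0.0048]
eef_rot: [[0.96, 0.122, 0.251], [0.118, -0.993, 0.031], [0.253, -0.0, -0.967]]
ft_force: [-26.3, 0.3, 44.4]
opening: 0.008
grip_force: 24.5
```

Contact at reported z −0.005 over a 30 mm board, so the offset is about 38 mm. I'll lift off and go over the squat jar.

```bash
sed -i "s/+.042;/+.038;/" go.py; python3 go.py 15 .5132,.0029,.15 .5555,-.0315,.15 .5555,-.0315,.054
```

```text
t 15.5 grip pt mm [514.69   3.34  50.18] open 0.00817028593247476 gf 24.451530039523277 F [-26.29   0.35  44.39]
turn deg (tool) [-0.09  0.34  0.23]
.5132,.0029,.15 target-axes [ 2.47  0.03 -9.68] current-axes [ 2.41  0.03 -9.7 ]
.5555,-.0315,.15 target-axes [3.67 3.91 0.98] current-axes [3.66 3.93 0.95]
.5555,-.0315,.054 target-axes [-2.48  0.    9.27] current-axes [-2.43  0.    9.29]
```

Emit:
{"api": "drive_tool", "payload": {"rows": [[[0,0,0,0.2,0,-0.8,0],[0,0,0,0.6,0,-2.2,0],[0,0,0,0.9,0,-3.5,0],[0,0,0,0.9,0,-3.5,0],[0,0,0,1.2,1.3,0.2,0.5],[0,0,0,1.2,1.3,0.3,0.83],[0,0,0,1.2,1.3,0.3,0.83],[0,0.3,0.2,0,0,0,0.83],[0,0,0,0,0,0,0.83],[0,0,0,0,0,0,0.83]]]}}

```text
time_s: 16.75
eef_pos: [0.5686, -0.0289, 0.0955]
eef_rot: [[0.959, 0.116, 0.257], [0.112, -0.993, 0.031], [0.259, -0.001, -0.966]]
ft_force: [-0.2, 0.3, -0.0]
opening: 0.607
grip_force: 0.0
```

```bash
python3 go.py 15 .5555,-.0315,.054 .5555,-.0315,.16
```

```text
t 16.75 grip pt mm [554.04 -30.7  150.32] open 0.6074467516355426 gf 0.0 F [-0.16  0.33 -0.03]
turn deg (tool) [-0.06  0.01 -0.09]
.5555,-.0315,.054 target-axes [-2.36  0.1   9.34] current-axes [-2.36  0.12  9.34]
.5555,-.0315,.16 target-axes [  2.74   0.   -10.24] current-axes [  2.74  -0.01 -10.24]
```

Emit:
{"api": "drive_tool", "payload": {"rows": [[[0,0,0,0,0.1,0,0.83],[0,0,0,0,0,0,0.83],[0,0,0,0,0,0,0.83],[0,0,0,-0.6,0,2.4,0.83],[0,0,0,-0.6,0,2.4,0.83],[0,0,0,-0.6,0,2.4,0.83],[0,0,0,-0.3,0,1.2,0.83],[0,0,0,-0.25,0,0.95,0.83],[0,0,0,0,0,0,0.83],[0,0,0,0,0,0,0.75]]], "force": 20}}

```text
time_s: 18.0
eef_pos: [0.5716, -0.0302, 0.0004]
eef_rot: [[0.959, 0.116, 0.259], [0.112, -0.993, 0.031], [0.261, -0.0, -0.965]]
ft_force: [0.1, -0.3, 0.8]
opening: 0.771
grip_force: 0.0
```

Emit:
{"api": "drive_tool", "payload": {"rows": [[[0,0,0,0,0,0,0.5],[0,0,0,0,0,0,0.5],[0,0,0,0,0,0,0.5],[0,0,0,0,0,0,0.5],[0,0,0,0.25,0,-1,0.5],[0,0,0,0.5,0,-2,0.5],[0,0,0,0.6,0,-2.4,0.5],[0,0,0,0.6,0,-2.4,0.5],[0,0,0,0.6,0,-2.4,0.5],[0,0,0,0,0,0,0.5]]]}}

```text
time_s: 19.25
eef_pos: [0.5701, -0.0306, 0.1066]
eef_rot: [[0.958, 0.116, 0.261], [0.112, -0.993, 0.03], [0.262, 0.0, -0.965]]
ft_force: [1.2, -0.1, -2.5]
opening: 0.654
grip_force: 20.0
```

```bash
python3 go.py 15 FR,.16 FR,.055
```

```text
t 19.25 grip pt mm [555.26 -32.31 161.4 ] open 0.654233737041025 gf 20.00414700114561 F [ 1.16 -0.06 -2.47]
turn deg (tool) [ 0.05 -0.22 -0.07]
FR,.16 target-axes [-7.65  0.21 -1.9 ] current-axes [-7.64  0.22 -1.93]
FR,.055 target-axes [-2.72  0.   10.14] current-axes [-2.76 -0.   10.13]
```

Emit:
{"api": "drive_tool", "payload": {"rows": [[[0,0,0,-2,0.05,-0.5,0.5],[0,0,0,-2,0.05,-0.5,0.5],[0,0,0,-2,0.05,-0.5,0.5],[0,0,0,-1.65,0.05,-0.4,0.5],[0,0,0,0,0,0,0.5],[0,0,0,-0.6,0,2.2,0.5],[0,0,0,-0.6,0,2.2,0.5],[0,0,0,-0.6,0,2.2,0.5],[0,0,0,-0.3,0,1.2,0.5],[0,0,0,0,0,0,0.5]]]}}

```text
time_s: 20.5
eef_pos: [0.4903, -0.041, 0.0212]
eef_rot: [[0.96, 0.116, 0.255], [0.112, -0.993, 0.032], [0.257, -0.002, -0.966]]
ft_force: [-0.4, -0.2, -1.9]
opening: 0.655
grip_force: 20.0
```

```bash
python3 go.py 15 FR,.0555
```

```text
t 20.5 grip pt mm [475.78 -42.78  76.13] open 0.6552837279148152 gf 20.005233219617367 F [-0.42 -0.24 -1.87]
turn deg (tool) [-0.11  0.09 -0.12]
FR,.0555 target-axes [-0.37  0.12  2.03] current-axes [-0.37  0.12  2.03]
```

Emit:
{"api": "drive_tool", "payload": {"rows": [[[0,0,0,-0.1,0.1,0.6,0.5],[0,0,0,-0.1,0,0.6,0.5],[0,0,0,-0.1,0,0.5,0.5],[0,0,0,-0.1,0,0.35,0.5],[0,0,0,0,0,0,0.5],[0,0,0,0,0,0,0.5],[0,0,0,0,0,0,0.6],[0,0,0,0,0,0,0.7],[0,0,0,0,0,0,0.77],[0,0,0,0,0,0,0.77]]]}}

```text
time_s: 21.75
eef_pos: [0.4928, -0.0423, 0.0018]
eef_rot: [[0.959, 0.116, 0.258], [0.112, -0.993, 0.031], [0.26, -0.001, -0.966]]
ft_force: [0.6, 0.9, 0.1]
opening: 0.771
grip_force: 0.0
```

```bash
python3 go.py 15 FR,.17 .468,.0397,.17 .468,.0397,.075
```

```text
t 21.75 grip pt mm [478.12 -44.06  56.69] open 0.7711309235193604 gf 0.0 F [0.59 0.85 0.13]
turn deg (tool) [-0.02 -0.07 -0.1 ]
FR,.17 target-axes [  2.87  -0.05 -10.96] current-axes [  2.88  -0.06 -10.96]
.468,.0397,.17 target-axes [ 0.04 -8.39  0.01] current-axes [ 0.02 -8.39  0.01]
.468,.0397,.075 target-axes [-2.46  0.    9.18] current-axes [-2.47  0.01  9.17]
```

Emit:
{"api": "drive_tool", "payload": {"rows": [[[0,0,0,0.3,0,-1.2,0.77],[0,0,0,0.8,0,-3.2,0.77],[0,0,0,0.9,0,-3.3,0.77],[0,0,0,0.9,0,-3.3,0.7],[0,0,0,0,-2.8,0,0.7],[0,0,0,0,-2.8,0,0.7],[0,0,0,0,-2.8,0,0.7],[0,0,0,0,0,0,0.7],[0,0,0,0,0,0,0.7],[0,0,0,0,0,0,0.7]]]}}

```text
time_s: 23.0
eef_pos: [0.4825, 0.0403, 0.1157]
eef_rot: [[0.959, 0.115, 0.258], [0.111, -0.993, 0.031], [0.26, -0.001, -0.966]]
ft_force: [0.7, 0.3, -0.9]
opening: 0.697
grip_force: 0.0
```

```bash
python3 go.py 15 .468,.0397,.075 .468,.0397,.195 BR,.195 BR,.076
```

```text
t 23.0 grip pt mm [467.83  38.52 170.52] open 0.6968587395644461 gf 0.0 F [ 0.67  0.29 -0.94]
turn deg (tool) [-0.   -0.05 -0.17]
.468,.0397,.075 target-axes [-2.45 -0.11  9.23] current-axes [-2.46 -0.11  9.23]
.468,.0397,.195 target-axes [  3.11   0.   -11.59] current-axes [  3.12  -0.01 -11.59]
BR,.195 target-axes [7.88 8.39 2.11] current-axes [7.9  8.36 2.12]
BR,.076 target-axes [-3.08  0.   11.49] current-axes [-3.09  0.01 11.49]
```

Emit:
{"api": "drive_tool", "payload": {"rows": [[[0,0,0,-0.6,-0.05,2.4,0.7],[0,0,0,-0.6,-0.05,2.4,0.7],[0,0,0,-0.6,0,2.4,0.7],[0,0,0,-0.6,0,2.05,0.7],[0,0,0,0,0,0,0.7],[0,0,0,0,0,0,0.6],[0,0,0,0,0,0,0.3],[0,0,0,0,0,0,0.3],[0,0,0,0,0,0,0.3],[0,0,0,0,0,0,0.3]]], "force": 15}}

```text
time_s: 24.25
eef_pos: [0.4843, 0.0418, 0.0211]
eef_rot: [[0.959, 0.116, 0.26], [0.112, -0.993, 0.03], [0.262, 0.0, -0.965]]
ft_force: [-0.5, -1.5, 5.8]
opening: 0.556
grip_force: 15.0
```

Emit:
{"api": "drive_tool", "payload": {"rows": [[[0,0,0,0.3,0,-1.2,0.3],[0,0,0,0.7,0,-2.6,0.3],[0,0,0,0.7,0,-2.6,0.3],[0,0,0,0.7,0,-2.6,0.3],[0,0,0,0.7,0,-2.6,0.3],[0,0,0,2,2.1,0.5,0.3],[0,0,0,2,2.1,0.5,0.3],[0,0,0,2,2.1,0.55,0.3],[0,0,0,1.9,2.1,0.55,0.3],[0,0,0,0,0,0,0.3]]]}}

```text
time_s: 25.5
eef_pos: [0.5738, -0.0324, 0.1398]
eef_rot: [[0.96, 0.115, 0.256], [0.11, -0.993, 0.031], [0.258, -0.002, -0.966]]
ft_force: [-0.1, 0.4, -1.6]
opening: 0.552
grip_force: 14.9
```

```bash
python3 go.py 15 BR,.075
```

```text
t 25.5 grip pt mm [559.21 -34.16 194.68] open 0.5523381117718777 gf 14.944622823240934 F [-0.1   0.37 -1.58]
turn deg (tool) [-0.07  0.04 -0.18]
BR,.075 target-axes [-3.12 -0.01 11.55] current-axes [-3.11  0.01 11.55]
```

```bash
python3 - <<'E'
from h import *; from bench import optics
p=optics.snapshot('scene');q=optics.snapshot('top')
a=np.hstack([cv2.resize(p['color'][90:240,200:360],(400,375)),cv2.resize(q['color'][130:270,230:380],(400,375))]); cv2.imwrite('pics/s7.png',a[:,:,::-1])
E
```

```text
(no output)
```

View pics/s7.png

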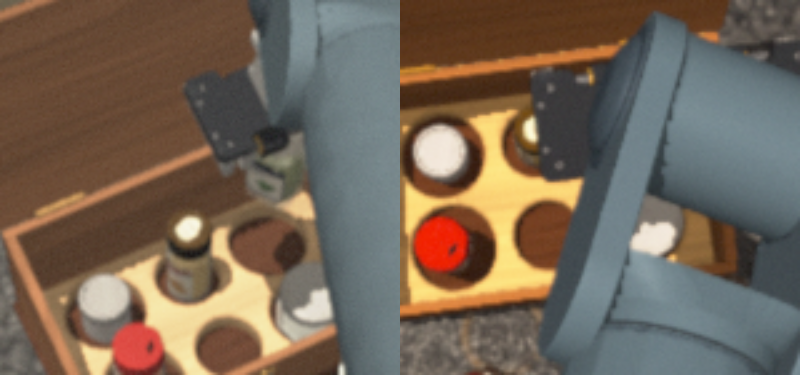

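Wide hangs upright at (275,170) over the back-right well, and the squat jar sits in front-right (305,300).

Emit:
{"api": "drive_tool", "payload": {"rows": [[[0,0,0,-0.6,0,2.4,0.3],[0,0,0,-0.6,0,2.4,0.3],[0,0,0,-0.6,0,2.4,0.3],[0,0,0,-0.5,0,1.8,0.3],[0,0,0,-0.3,0,1.1,0.3],[0,0,0,-0.25,0,0.8,0.3],[0,0,0,-0.15,0,0.5,0.3],[0,0,0,0,0,0,0.3],[0,0,0,0,0,0,0.3],[0,0,0,0,0,0,0.3]]]}}

```text
time_s: 26.85
eef_pos: [0.5747, -0.0318, 0.0227]
eef_rot: [[0.959, 0.116, 0.258], [0.112, -0.993, 0.031], [0.26, -0.001, -0.966]]
ft_force: [0.2, -0.0, -1.2]
opening: 0.552
grip_force: 14.9
```

```bash
python3 go.py 15 BR,.076 BR,.17 .5386,.1325,.17 .5386,.1325,.05
```

```text
t 26.85 grip pt mm [560.   -33.55  77.51] open 0.5522125885033029 gf 14.944881367846392 F [ 0.19 -0.02 -1.15]
turn deg (tool) [-0.01 -0.08 -0.1 ]
BR,.076 target-axes [-0.16  0.03  0.12] current-axes [-0.16  0.03  0.12]
BR,.17 target-axes [ 2.43  0.   -9.08] current-axes [ 2.45 -0.01 -9.08]
.5386,.1325,.17 target-axes [ -0.06 -16.77  -0.02] current-axes [ -0.08 -16.77  -0.01]
.5386,.1325,.05 target-axes [-3.11  0.   11.59] current-axes [-3.12  0.01 11.59]
```

Down the last 1.5 mm, release, and rise.

Emit:
{"api": "drive_tool", "payload": {"rows": [[[0,0,0,-0.1,0,0.15,0.3],[0,0,0,0,0,0,0.3],[0,0,0,0,0,0,0.6],[0,0,0,0,0,0,0.66],[0,0,0,0,0,0,0.7],[0,0,0,0,0,0,0.7],[0,0,0,0.4,0,-1.5,0.7],[0,0,0,0.7,0,-2.6,0.7],[0,0,0,0.7,0,-2.6,0.7],[0,0,0,0.7,0,-2.6,0.7]]]}}

```text
time_s: 28.1
eef_pos: [0.5741, -0.0319, 0.119]
eef_rot: [[0.959, 0.116, 0.259], [0.112, -0.993, 0.031], [0.261, -0.0, -0.965]]
ft_force: [0.0, 0.3, 0.2]
opening: 0.702
grip_force: 0.0
```

Emit:
{"api": "drive_tool", "payload": {"rows": [[[0,0,0,0,-3,0,0.7],[0,0,0,0,-4,0,0.7],[0,0,0,0,-4,0,0.7],[0,0,0,0,-4,0,0.7],[0,0,0,0,-1.75,0,0.7],[0,0,0,0,0,0,0.7],[0,0,0,0,0,0,0.7],[0,0,0,0,0,0,0.7],[0,0,0,0,0,0,0.7],[0,0,0,0,0,0,0.7]]]}}

```text
time_s: 29.35
eef_pos: [0.5544, 0.1342, 0.1169]
eef_rot: [[0.959, 0.115, 0.257], [0.111, -0.993, 0.031], [0.259, -0.001, -0.966]]
ft_force: [-0.1, -0.6, -0.4]
opening: 0.699
grip_force: 0.0
```

```bash
python3 go.py 15  .5386,.1325,.051 .5386,.1325,.15 FM,.15 FM,.052; python3 - <<'E'
from h import *; from bench import optics
np.set_printoptions(precision=4,suppress=True)
p=optics.snapshot('scene');q=optics.snapshot('top')
from go import W
for k,h in(('BR',.104),('FR',.066),('BM',.111)):
    P=W[k]+[0,0,h]
    for c in(p,q):
        u=proj(c,P).round().astype(int); print(k,P,top(c,u))
E
```

```text
t 29.35 grip pt mm [539.77 132.4  171.77] open 0.6991979729461838 gf 0.0 F [-0.13 -0.56 -0.43]
turn deg (tool) [-0.02 -0.03 -0.14]
.5386,.1325,.051 target-axes [-3.24 -0.02 11.64] current-axes [-3.25 -0.01 11.63]
.5386,.1325,.15 target-axes [ 2.56  0.   -9.56] current-axes [ 2.57 -0.01 -9.56]
FM,.15 target-axes [-7.86  8.37 -2.11] current-axes [-7.84  8.39 -2.11]
FM,.052 target-axes [-2.54  0.    9.47] current-axes [-2.54  0.01  9.46]
BR [ 0.56 -0.03  0.1 ] [  0.31   0.1    0.55   0.3    0.1    0.05 161.  ]
BR [ 0.56 -0.03  0.1 ] [  0.56  -0.03   0.1    0.56  -0.03   0.05 339.  ]
FR [ 0.48 -0.04  0.07] [  0.22   0.12   0.61   0.21   0.12   0.05 509.  ]
FR [ 0.48 -0.04  0.07] [  0.48  -0.04   0.07   0.48  -0.04   0.06 585.  ]
BM [0.55 0.05 0.11] [  0.3    0.14   0.56   0.29   0.13   0.06 372.  ]
BM [0.55 0.05 0.11] [  0.52   0.06   0.29   0.53   0.06   0.05 369.  ]
```

Wide (BR) and squat (FR) are level and in place. Now the tin.

Emit:
{"api": "drive_tool", "payload": {"rows": [[[0,0,0,-0.7,0,2.5,0.7],[0,0,0,-0.7,0,2.5,0.7],[0,0,0,-0.7,0,2.5,0.7],[0,0,0,-0.6,0,2.0,0.7],[0,0,0,-0.3,0,1.1,0.7],[0,0,0,-0.2,0,0.75,0.7],[0,0,0,0,0,0,0.6],[0,0,0,0,0,0,0.3],[0,0,0,0,0,0,0.3],[0,0,0,0,0,0,0.3]]], "force": 15}}

```text
time_s: 30.7
eef_pos: [0.5537, 0.1345, -0.0001]
eef_rot: [[0.959, 0.116, 0.259], [0.112, -0.993, 0.031], [0.261, -0.001, -0.965]]
ft_force: [-0.3, -0.4, 3.0]
opening: 0.495
grip_force: 15.0
```

Emit:
{"api": "drive_tool", "payload": {"rows": [[[0,0,0,0,0,0,0.3],[0,0,0,0.3,0,-1.2,0.3],[0,0,0,0.7,0,-2.6,0.3],[0,0,0,0.7,0,-2.6,0.3],[0,0,0,0.7,0,-2.6,0.3],[0,0,0,0.5,0,-2.0,0.3],[0,0,0,0,0,0,0.3],[0,0,0,0,0,0,0.3],[0,0,0,0,0,0,0.3],[0,0,0,0,0,0,0.3]]]}}

```text
time_s: 31.95
eef_pos: [0.5517, 0.1343, 0.1117]
eef_rot: [[0.96, 0.116, 0.256], [0.112, -0.993, 0.031], [0.258, -0.001, -0.966]]
ft_force: [-0.2, -0.0, -1.2]
opening: 0.493
grip_force: 15.0
```

```bash
python3 go.py 15 FM,.17 FM,.054
```

```text
t 31.95 grip pt mm [537.19 132.52 166.58] open 0.4931470175309653 gf 14.999877438240219 F [-0.19 -0.03 -1.16]
turn deg (tool) [-0.04  0.07 -0.11]
FM,.17 target-axes [-7.63  8.4  -2.4 ] current-axes [-7.62  8.41 -2.4 ]
FM,.054 target-axes [-3.   0.  11.2] current-axes [-2.99  0.01 11.21]
```

Emit:
{"api": "drive_tool", "payload": {"rows": [[[0,0,0,0.3,0,-1.0,0.3],[0,0,0,-2,2.1,-0.5,0.3],[0,0,0,-2,2.1,-0.5,0.3],[0,0,0,-2,2.1,-0.5,0.3],[0,0,0,-1.9,2.1,-0.2,0.3],[0,0,0,0,0,0,0.3],[0,0,0,-0.6,0,2.4,0.3],[0,0,0,-0.7,0,2.6,0.3],[0,0,0,-0.5,0,2,0.3],[0,0,0,0,0,0,0.3]]]}}

```text
time_s: 33.2
eef_pos: [0.4822, 0.0426, 0.0456]
eef_rot: [[0.96, 0.117, 0.255], [0.112, -0.993, 0.032], [0.257, -0.002, -0.967]]
ft_force: [-0.1, -0.0, -0.1]
opening: 0.496
grip_force: 15.0
```

```bash
python3 go.py 15 FM,.0545
```

```text
t 33.2 grip pt mm [467.76  40.75 100.49] open 0.4957750949035198 gf 14.999930504418444 F [-0.14 -0.02 -0.08]
turn deg (tool) [-0.11  0.13 -0.08]
FM,.0545 target-axes [-1.2   0.1   4.43] current-axes [-1.19  0.12  4.44]
```

Emit:
{"api": "drive_tool", "payload": {"rows": [[[0,0,0,-0.4,0.1,1.4,0.3],[0,0,0,-0.3,0,1.1,0.3],[0,0,0,-0.2,0,0.8,0.3],[0,0,0,-0.2,0,0.7,0.3],[0,0,0,-0.1,0,0.45,0.3],[0,0,0,0,0,0,0.3],[0,0,0,0,0,0,0.3],[0,0,0,0,0,0,0.55],[0,0,0,0,0,0,0.62],[0,0,0,0,0,0,0.7]]]}}

```text
time_s: 34.45
eef_pos: [0.4833, 0.0407, 0.0009]
eef_rot: [[0.959, 0.116, 0.258], [0.112, -0.993, 0.031], [0.26, -0.001, -0.966]]
ft_force: [-0.5, -0.1, -0.5]
opening: 0.685
grip_force: 0.0
```

Emit:
{"api": "drive_tool", "payload": {"rows": [[[0,0,0,0,0,0,0.7],[0,0,0,0.4,0,-1.5,0.7],[0,0,0,0.9,0,-3.4,0.7],[0,0,0,0.9,0,-3.4,0.7],[0,0,0,0.9,0,-3.4,0.7],[0,0,0,0,-3,0,0.7],[0,0,0,0,-3,0,0.7],[0,0,0,0,-2.6,0,0.7],[0,0,0,0,0,0,0.7],[0,0,0,0,0,0,0.7]]]}}

```text
time_s: 35.7
eef_pos: [0.4727, 0.1256, 0.1217]
eef_rot: [[0.959, 0.116, 0.257], [0.112, -0.993, 0.031], [0.259, -0.001, -0.966]]
ft_force: [-0.3, 0.0, 1.0]
opening: 0.705
grip_force: 0.0
```

```bash
python3 go.py 15 .457,.1272,.075 .457,.1272,.195 BL,.195 BL,.075
```

```text
t 35.7 grip pt mm [458.08 123.83 176.57] open 0.7048279652409636 gf 0.0 F [-0.29  0.02  0.97]
turn deg (tool) [-0.02 -0.03 -0.11]
.457,.1272,.075 target-axes [-2.7  -0.35  9.79] current-axes [-2.7  -0.34  9.79]
.457,.1272,.195 target-axes [  3.11   0.   -11.59] current-axes [  3.11  -0.01 -11.59]
BL,.195 target-axes [7.94 0.41 2.13] current-axes [7.94 0.39 2.13]
BL,.075 target-axes [-3.11  0.   11.59] current-axes [-3.11  0.01 11.59]
```

Emit:
{"api": "drive_tool", "payload": {"rows": [[[0,0,0,-0.6,-0.35,2.0,0.7],[0,0,0,-0.6,0,2.4,0.7],[0,0,0,-0.7,0,2.5,0.7],[0,0,0,-0.5,0,1.9,0.7],[0,0,0,-0.3,0,1.0,0.7],[0,0,0,0,0,0,0.6],[0,0,0,0,0,0,0.3],[0,0,0,0,0,0,0.3],[0,0,0,0,0,0,0.3],[0,0,0,0,0,0,0.3]]], "force": 15}}

```text
time_s: 36.95
eef_pos: [0.4726, 0.1295, 0.0212]
eef_rot: [[0.959, 0.116, 0.26], [0.112, -0.993, 0.031], [0.261, -0.001, -0.965]]
ft_force: [-0.7, -1.6, 4.7]
opening: 0.464
grip_force: 15.0
```

Emit:
{"api": "drive_tool", "payload": {"rows": [[[0,0,0,0.3,0,-1.2,0.3],[0,0,0,0.7,0,-2.6,0.3],[0,0,0,0.7,0,-2.6,0.3],[0,0,0,0.7,0,-2.6,0.3],[0,0,0,0.7,0,-2.6,0.3],[0,0,0,2,0.1,0.5,0.3],[0,0,0,2,0.1,0.5,0.3],[0,0,0,2,0.1,0.55,0.3],[0,0,0,1.9,0.1,0.55,0.3],[0,0,0,0,0,0,0.3]]]}}

```text
time_s: 38.2
eef_pos: [0.5531, 0.135, 0.1403]
eef_rot: [[0.96, 0.116, 0.256], [0.112, -0.993, 0.031], [0.258, -0.001, -0.966]]
ft_force: [0.1, -0.1, -1.2]
opening: 0.462
grip_force: 15.0
```

```bash
python3 go.py 15 BL,.075
```

```text
t 38.2 grip pt mm [538.57 133.21 195.19] open 0.4620487966828579 gf 14.984301188233076 F [ 0.11 -0.15 -1.16]
turn deg (tool) [-0.05  0.03 -0.1 ]
BL,.075 target-axes [-3.06  0.05 11.62] current-axes [-3.05  0.06 11.62]
```

Emit:
{"api": "drive_tool", "payload": {"rows": [[[0,0,0,-0.6,0.05,2.4,0.3],[0,0,0,-0.6,0,2.4,0.3],[0,0,0,-0.6,0,2.4,0.3],[0,0,0,-0.5,0,1.8,0.3],[0,0,0,-0.3,0,1.1,0.3],[0,0,0,-0.25,0,0.8,0.3],[0,0,0,-0.2,0,0.65,0.3],[0,0,0,0,0,0,0.3],[0,0,0,0,0,0,0.3],[0,0,0,0,0,0,0.55]]]}}

```text
time_s: 39.45
eef_pos: [0.5541, 0.1346, 0.0214]
eef_rot: [[0.959, 0.116, 0.258], [0.112, -0.993, 0.031], [0.26, -0.001, -0.966]]
ft_force: [0.0, 0.2, -0.3]
opening: 0.532
grip_force: 0.0
```

Emit:
{"api": "drive_tool", "payload": {"rows": [[[0,0,0,0,0,0,0.7],[0,0,0,0,0,0,0.7],[0,0,0,0.4,0,-1.5,0.7],[0,0,0,1,0,-3.6,0.7],[0,0,0,1.2,0,-4.5,0.7],[0,0,0,0,0,-5,0.7],[0,0,0,0,0,-5,0.5],[0,0,0,0,0,-5,0.3],[0,0,0,0,0,-4,0],[0,0,0,0,0,0,0]]]}}

```text
time_s: 40.7
eef_pos: [0.5064, 0.1287, 0.3096]
eef_rot: [[0.957, 0.116, 0.267], [0.112, -0.993, 0.031], [0.268, -0.0, -0.963]]
ft_force: [-0.3, -0.6, 0.6]
opening: 0.311
grip_force: 0.0
```

```bash
python3 - <<'E'
from h import *; from bench import optics,sense
np.set_printoptions(precision=4,suppress=True)
p=optics.snapshot('scene');q=optics.snapshot('top');pickle.dump(p,open('s8.pkl','wb'));pickle.dump(q,open('t8.pkl','wb'))
a=np.hstack([cv2.resize(p['color'][60:280,160:400],(400,366)),cv2.resize(q['color'][70:260,180:380],(400,366))]); cv2.imwrite('pics/s8.png',a[:,:,::-1])
print(sense()['eef_pos'],sense()['time_s'])
E
```

```text
[0.5048 0.1286 0.3041] 40.8
```

View pics/s8.png

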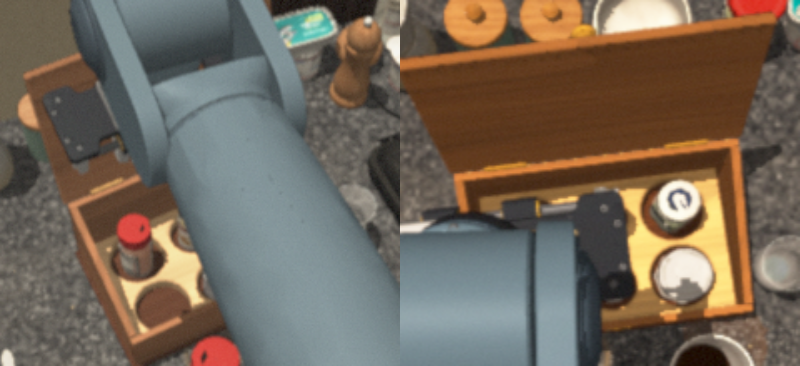

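Red stands in back-left (135,245 left half); wide in back-right (678,205) and squat in front-right (683,275) in the right half. Everything is in place, so the lid is next. I'll check what is behind it and work out the arc.

```bash
cat > lid.py <<'E'
import sys; from go import *
def tip(th,r,extra,cy):
    t=np.radians(th); d=.011+.008*abs(np.sin(t))+extra
    x=.094-r*np.cos(t)+d*np.sin(t); z=.143+r*np.sin(t)+d*np.cos(t)
    return C+x*ex+cy*ey+[0,0,z]
if __name__=='__main__':
    s=sense(); Rc=np.array(s['eef_rot']); p=np.array(s['eef_pos']); T=p-.038*Rc[:,2]
    tl,cy=float(sys.argv[1]),float(sys.argv[2]); Rt=rot(tl)
    rel=(T-C)@np.c_[ex,ey,ez]; print('t',round(s['time_s'],2),'tip chest mm',rel*1e3,'F',np.array(s['ft_force']),'turn',np.degrees(R.from_matrix(Rc.T@Rt).as_rotvec()))
    for a in sys.argv[3:]:
        v=[float(i) for i in a.split(',')]
        q=(tip(v[0],v[1],v[2],cy) if len(v)==3 and v[0]>-90 and abs(v[0])>1 else C+np.c_[ex,ey,ez]@np.array(v))+.038*Rt[:,2]
        print(a,'z',round(q[2]+.038,3),(q-p)*100@Rt); p=q
E
python3 - <<'E'
from h import *
q=pickle.load(open('t8.pkl','rb')); w=cloud(q)
for v in range(50,96,5): print(v,[f'{w[v,u,0]:.2f},{w[v,u,1]:.2f},{w[v,u,2]:.2f}' for u in range(200,350,18)])
E
python3 lid.py 0 -.06 0.0,-.06,.42 0.195,-.06,.42 104.5,.175,.03 104.5,.175,.0 90,.178,-.002 75,.178,-.002 60,.178,-.002 45,.178,-.002 30,.178,-.002 15,.178,-.002 -2,.178,-.002 -17.7,.178,-.002
```

```text
50 ['1.34,0.43,-0.90', '1.34,0.35,-0.91', '1.34,0.26,-0.91', '1.34,0.17,-0.92', '1.34,0.08,-0.92', '1.34,-0.01,-0.92', '1.34,-0.10,-0.91', '1.34,-0.19,-0.92', '1.34,-0.27,-0.91']
55 ['1.32,0.44,-0.92', '1.32,0.35,-0.92', '1.31,0.26,-0.91', '1.32,0.17,-0.91', '1.31,0.08,-0.91', '1.31,-0.01,-0.91', '1.31,-0.10,-0.91', '1.31,-0.19,-0.92', '1.31,-0.27,-0.91']
60 ['1.29,0.43,-0.91', '1.29,0.35,-0.91', '1.29,0.26,-0.91', '1.29,0.17,-0.91', '1.29,0.08,-0.91', '0.83,0.02,0.06', '0.84,-0.02,0.05', '1.28,-0.18,-0.91', '1.28,-0.27,-0.91']
65 ['1.27,0.43,-0.91', '0.81,0.19,0.09', '1.26,0.26,-0.91', '0.81,0.11,0.08', '1.27,0.08,-0.92', '0.83,0.02,0.04', '0.83,-0.02,0.03', '0.85,-0.07,0.00', '0.80,-0.10,0.10']
70 ['0.84,0.25,-0.00', '0.80,0.19,0.09', '0.84,0.16,-0.00', '0.80,0.11,0.08', '0.84,0.07,0.00', '0.82,0.02,0.02', '0.82,-0.02,0.02', '0.83,-0.07,0.00', '0.79,-0.10,0.10']
75 ['0.83,0.25,-0.00', '0.78,0.19,0.11', '0.82,0.16,-0.00', '0.78,0.11,0.10', '0.82,0.07,-0.00', '0.82,0.02,0.02', '0.81,-0.02,0.02', '0.82,-0.07,-0.00', '0.79,-0.10,0.08']
80 ['0.81,0.25,0.00', '0.77,0.19,0.09', '0.81,0.16
[... 512 characters left out ...]
4', '0.65,0.09,0.34', '0.65,0.06,0.34', '0.65,0.03,0.33', '0.65,0.00,0.32', '0.65,-0.03,0.31', '0.65,-0.06,0.31']
t 40.8 tip chest mm [ -3.52  83.81 340.78] F [0.04 0.67 0.57] turn [ -0.04 -15.07  -0.1 ]
0.0,-.06,.42 z 0.42 [-0.64 14.38 -7.79]
0.195,-.06,.42 z 0.42 [19.5 -0.   0. ]
104.5,.175,.03 z 0.3 [-1.    0.   11.98]
104.5,.175,.0 z 0.308 [-2.9   0.   -0.75]
90,.178,-.002 z 0.321 [-4.5   0.   -1.33]
75,.178,-.002 z 0.319 [-4.69 -0.    0.17]
60,.178,-.002 z 0.305 [-4.53 -0.    1.41]
45,.178,-.002 z 0.279 [-4.03 -0.    2.59]
30,.178,-.002 z 0.243 [-3.22  0.    3.6 ]
15,.178,-.002 z 0.2 [-2.14 -0.    4.35]
-2,.178,-.002 z 0.146 [-0.91 -0.    5.37]
-17.7,.178,-.002 z 0.1 [ 0.52 -0.    4.63]
```

Emit:
{"api": "drive_tool", "payload": {"rows": [[[0,-7.5,0,0,0,0,0],[0,-7.5,0,0,0,0,0],[0,0,0,0,2,-4,0],[0,0,0,0,2,-4,0],[0,0,0,0,5,0,0],[0,0,0,0,5,0,0],[0,0,0,4,0.3,0,0],[0,0,0,0,0,0,0],[0,0,0,0,0,0,0],[0,0,0,0,0,0,0]]]}}

```text
time_s: 42.05
eef_pos: [0.5606, -0.0084, 0.3837]
eef_rot: [[0.993, 0.117, 0.0], [0.117, -0.993, 0.001], [0.0, -0.001, -1.0]]
ft_force: [0.9, 0.7, -0.7]
opening: 0.003
grip_force: 0.0
```

```bash
python3 lid.py 0 -.06 0.195,-.06,.42 104.5,.175,.03
```

```text
t 42.05 tip chest mm [ 45.7  -58.77 421.73] F [ 0.94  0.67 -0.67] turn [-0.06 -0.02 -0.05]
0.195,-.06,.42 z 0.42 [14.93  0.13  0.17]
104.5,.175,.03 z 0.3 [-1.    0.   11.98]
```

Emit:
{"api": "drive_tool", "payload": {"rows": [[[0,0,0,4,0.1,0,0],[0,0,0,4,0,0,0],[0,0,0,4,0,0,0],[0,0,0,3,0,0,0],[0,0,0,0,0,0,0],[0,0,0,0,0,0,0],[0,0,0,0,0,0,0],[0,0,0,0,0,4,0],[0,0,0,0,0,4,0],[0,0,0,0,0,0,0]]]}}

```text
time_s: 43.3
eef_pos: [0.708, 0.0078, 0.3002]
eef_rot: [[0.993, 0.116, -0.007], [0.116, -0.993, 0.002], [-0.006, -0.003, -1.0]]
ft_force: [0.2, -0.2, 0.5]
opening: 0.005
grip_force: 0.0
```

```bash
python3 lid.py 0 -.06 104.5,.175,.02 104.5,.175,.0 90,.178,-.002 75,.178,-.002
```

```text
t 43.3 tip chest mm [194.19 -60.11 338.22] F [ 0.19 -0.17  0.48] turn [-0.16  0.36 -0.1 ]
104.5,.175,.02 z 0.303 [-1.86 -0.    3.55]
104.5,.175,.0 z 0.308 [-1.94  0.   -0.5 ]
90,.178,-.002 z 0.321 [-4.5   0.   -1.33]
75,.178,-.002 z 0.319 [-4.69 -0.    0.17]
```

Emit:
{"api": "drive_tool", "payload": {"rows": [[[0,0.3,0,0,0,1.8,0],[0,0,0,0,0,1.7,0],[0,0,0,-1.9,0,0,0],[0,0,0,-1.0,0,-0.25,0],[0,0,0,-0.9,0,-0.25,0],[0,0,0,-2.2,0,-0.7,0],[0,0,0,-2.3,0,-0.6,0],[0,0,0,-2.3,0,0,0],[0,0,0,-2.4,0,0.2,0],[0,0,0,0,0,0,0]]]}}

```text
time_s: 44.55
eef_pos: [0.5808, -0.0075, 0.2851]
eef_rot: [[0.993, 0.116, 0.007], [0.116, -0.993, 0.001], [0.007, -0.001, -1.0]]
ft_force: [0.7, -1.2, 0.2]
opening: 0.007
grip_force: 0.0
```

```bash
python3 lid.py 0 -.06 60,.178,-.002 45,.178,-.002 30,.178,-.002
```

```text
t 44.55 tip chest mm [ 65.62 -60.32 323.06] F [ 0.67 -1.23  0.22] turn [-0.03 -0.42 -0.11]
60,.178,-.002 z 0.305 [-4.71 -0.03  1.79]
45,.178,-.002 z 0.279 [-4.03 -0.    2.59]
30,.178,-.002 z 0.243 [-3.22  0.    3.6 ]
```

```bash
cat > chk.py <<'E'
from go import *; from bench import optics
# lid angle: points of the lid's left part, chest y .09...15, in chest axes
for n in('top','scene'):
    q=optics.snapshot(n); w=(cloud(q)-C)@np.c_[ex,ey,ez]
    for lo,hi in((.12,.15),(-.15,-.12)):
        m=(w[...,1]>lo)&(w[...,1]<hi)&(w[...,0]>-.11)&(w[...,0]<.16)&(w[...,2]>.088)&(w[...,2]<.40); Q=w[m]
        th=np.degrees(np.arctan2(Q[:,2]-.143,.094-Q[:,0])); d=np.hypot(Q[:,2]-.143,.094-Q[:,0])
        k=(d>.1)&(d<.21); print(n,lo,k.sum(),np.percentile(th[k],[5,25,50,75,95]) if k.sum()>5 else '')
E
python3 chk.py
```

```text
top 0.12 379 [-19.86 -17.59  74.2   76.38  78.62]
top -0.15 140 [74.6  75.71 76.93 78.02 79.9 ]
scene 0.12 581 [-18.94 -16.83  74.71  75.07  76.72]
scene -0.15 0
```

Lid now at θ≈75° as commanded (rim itself is −17.7°). Continue along the arc.

Emit:
{"api": "drive_tool", "payload": {"rows": [[[0,-0.4,0,-2.4,0,0.8,0],[0,0,0,-2.3,0,1.0,0],[0,0,0,-2.1,0,1.2,0],[0,0,0,-2.0,0,1.4,0],[0,0,0,-1.7,0,1.7,0],[0,0,0,-1.5,0,1.9,0],[0,0,0,0,0,0,0],[0,0,0,0,0,0,0],[0,0,0,0,0,0,0],[0,0,0,0,0,0,0]]]}}

```text
time_s: 45.9
eef_pos: [0.4626, -0.0213, 0.2046]
eef_rot: [[0.993, 0.116, -0.001], [0.116, -0.993, 0.001], [-0.001, -0.001, -1.0]]
ft_force: [-0.7, 0.8, 0.7]
opening: 0.007
grip_force: 0.0
```

```bash
python3 lid.py 0 -.06 15,.178,-.002 -2,.178,-.002 -17.7,.178,-.002; python3 chk.py
```

```text
t 45.9 tip chest mm [-53.1  -60.11 242.64] F [-0.73  0.75  0.75] turn [-0.04  0.03 -0.08]
15,.178,-.002 z 0.2 [-2.2  -0.01  4.29]
-2,.178,-.002 z 0.146 [-0.91 -0.    5.37]
-17.7,.178,-.002 z 0.1 [ 0.52 -0.    4.63]
top 0.12 791 [30.3  31.21 31.86 32.74 34.06]
top -0.15 0 
scene 0.12 757 [-18.59 -16.21  31.93  33.18  34.95]
scene -0.15 0
```

Emit:
{"api": "drive_tool", "payload": {"rows": [[[0,0,0,-1.3,0,2.0,0],[0,0,0,-0.9,0,2.2,0],[0,0,0,-0.6,0,2.4,0],[0,0,0,-0.3,0,2.4,0],[0,0,0,0,0,1.6,0],[0,0,0,0.2,0,1.2,0],[0,0,0,0.2,0,1.0,0],[0,0,0,0.1,0,0.8,0],[0,0,0,0.1,0,0.6,0],[0,0,0,0,0,0,0]]]}}

```text
time_s: 47.25
eef_pos: [0.4376, -0.0241, 0.0644]
eef_rot: [[0.993, 0.116, -0.002], [0.116, -0.993, 0.001], [-0.002, -0.001, -1.0]]
ft_force: [-8.0, 2.5, 16.9]
opening: 0.011
grip_force: 9.3
```

```bash
python3 lid.py 0 -.06 -17.7,.178,-.002; python3 chk.py
```

```text
t 47.25 tip chest mm [-78.18 -60.01 102.37] F [-8.03  2.47 16.93] turn [-0.07  0.11 -0.06]
-17.7,.178,-.002 z 0.1 [-0.08  0.    0.26]
top 0.12 632 [-14.43 -13.73 -12.98 -12.12 -10.8 ]
top -0.15 184 [-12.95 -11.97 -11.3  -10.61  34.93]
scene 0.12 694 [-14.52 -13.62 -12.8  -11.89 -10.1 ]
scene -0.15 0
```

Emit:
{"api": "drive_tool", "payload": {"rows": [[[0,0,0,0,0,0.15,0],[0,0,0,0,0,0.15,0],[0,0,0,0,0,0,0],[0,0,0,0,0,0,0],[0,0,0,0,0,-0.6,0],[0,0,0,0,0,-2,0],[0,0,0,0,0,-5,0],[0,0,0,0,0,-5,0],[0,0,0,-3,0,-5,0],[0,0,0,-5,0,0,0]]]}}

```text
time_s: 48.6
eef_pos: [0.3597, -0.0345, 0.24]
eef_rot: [[0.993, 0.117, 0.007], [0.117, -0.993, -0.003], [0.006, 0.003, -1.0]]
ft_force: [0.0, -0.7, 0.1]
opening: 0.007
grip_force: 0.0
```

Emit:
{"api": "drive_tool", "payload": {"rows": [[[0,0,0,0,5,-2,0],[0,0,0,0,5,0,0],[0,0,0,0,5,0,0],[0,0,0,0,5,0,0],[0,0,0,0,5,0,0],[0,0,0,0,5,0,0],[0,0,0,0,5,0,0],[0,0,0,0,0,0,0],[0,0,0,0,0,0,0],[0,0,0,0,0,0,0]]]}}

```text
time_s: 49.85
eef_pos: [0.3986, -0.3801, 0.2551]
eef_rot: [[0.993, 0.117, -0.001], [0.117, -0.993, 0.0], [-0.001, -0.001, -1.0]]
ft_force: [0.5, -0.8, 0.5]
opening: 0.006
grip_force: 0.0
```

```bash
python3 chk.py; python3 - <<'E'
from go import *; from bench import optics
np.set_printoptions(precision=4,suppress=True)
p=optics.snapshot('scene');q=optics.snapshot('top')
for c in(q,p):
    w=(cloud(c)-C)@np.c_[ex,ey,ez]
    m=(abs(w[...,1])<.14)&(abs(w[...,1])>.03)&(w[...,0]>-.09)&(w[...,0]<.08)&(w[...,2]>.08)&(w[...,2]<.2); Q=w[m]
    f=np.polyfit(Q[:,0],Q[:,2],1); print('slope rad',np.arctan(f[0]),'z outer at x=0',f[1],'expected .31,',.143-.094*np.tan(.31)+.011/np.cos(.31))
a=np.hstack([cv2.resize(p['color'][100:320,160:400],(400,366)),cv2.resize(q['color'][100:310,170:400],(400,366))]); cv2.imwrite('pics/s9.png',a[:,:,::-1])
E
```

```text
top 0.12 634 [-14.36 -13.72 -13.02 -11.95 -10.63]
top -0.15 622 [-14.43 -13.78 -13.07 -12.13 -10.82]
scene 0.12 641 [-14.57 -13.71 -13.   -11.96 -10.29]
scene -0.15 0 
slope rad 0.3103475110627345 z outer at x=0 0.12521725223869537 expected .31, 0.12443978918247638
slope rad 0.3103312753061694 z outer at x=0 0.12584794799259755 expected .31, 0.12443978918247638
```

View pics/s9.png

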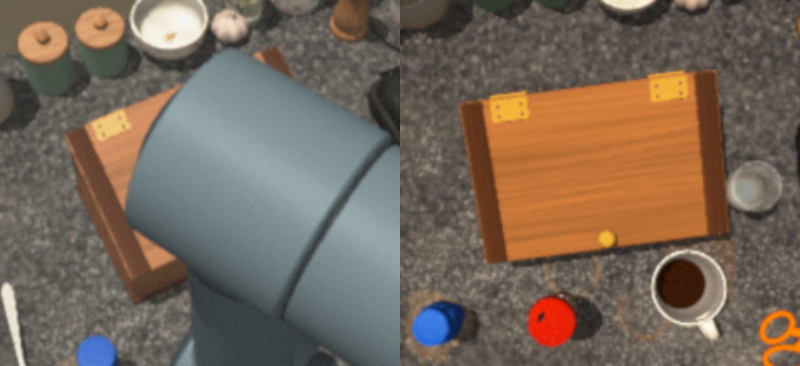

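The lid is shut in the top view (right half, centre 600,165): its slope is 0.310 rad, as expected. The glass is untouched at (755,187), and the counter red jar (551,320) and the blue jar (437,323) are where they were.

```bash
python3 -c "
from bench import ticket
print(ticket.close_job())"
```

```text
the job is handed in; nothing more can be done
None
```

The job is handed in at about 50 s: the three tall jars are in the back row, the squat jar and tin are in the front row, the lid is fully shut, and the glass is where it stood.

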